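# Draw the pen lamp from its stand and hold it level on the electrode tips

## Robot

A 6-joint arm with a two-finger parallel gripper is mounted at the origin on a cart in front of the work surface, level with it; the furniture and walls round the work are solid. World frame = base frame: x ahead of the robot, y to its left, z up, the work surface at z = 0. Lengths are in m, angles in rad, forces in N, time in s.
With the tool pointing down it reaches from about 0.225 to 0.875 m from the base axis. Payload 3.4 kg.
Tool frame: the origin (TCP) lies midway between the tips of the shut fingers; the grasp point (between the pads) lies behind it (manip.grip_point_offset is the z of the grasp point in the tool frame, in m); z points along the fingers, x is the direction in which the jaws open and shut, and the axes are right-handed (so a half turn about z gives the same grasp; the last joint's range is limited). The gripper opens to 85 mm and grips with 20 to 120 N. Pads are 22 mm wide; open, the fingers measure 114 mm over their backs; the gripper's body (76 mm by 85 mm) begins 54 mm behind the grasp point. The pads swing forward as they close: fully open they stand 13 mm farther back than shut.
Start: joints at [0.987, 0.276, 1.505, -0, 1.361, -0.121], TCP at [0.257, 0.515, 0.231] pointing down, gripper open.
Joint ranges: [-2.89, 2.89], [-0.75, 2.08], [0.22, 2.7], [-1.18, 4.32], [0.11, 2.71], [-2.7, 2.7]. Speed limits (rad/s): [2.57, 2.57, 3.14, 3.14, 3.14, 3.14].

## Interface

Orientations are given as a unit quaternion [w, x, y, z].
In Python, from rig import manip, eyes, recognise, regions_of, mark_of gives the robot as it stands.
- The arm moves only by the shell command python3 -m inch 'ROWS' [FORCE]. ROWS is JSON, a list of rows, each a list of 5 numbers: the gripper command: -1 is shut, 1 is fully open, values between are in proportion, then the shift along the tool's x, y, z in mm, then the turn about the tool's z in degrees. A call has 1 to 20 rows; each row shifts and turns the pose as measured when the row begins, along the tool's axes as they then stand; what a row does not reach is not made up. A row lasts 1/12 s, in which the tool goes at most 41.7 mm and 7.16 degrees, less where a joint would pass 70% of its speed; a pose out of reach is approached as far as the arm can. A call with a gripper value outside its range is refused whole. The fingers move at their own pace and stop on an object; FORCE is the grip in N (left out, the last holds). Time passes only in rows, so rows that do not move let the fingers close. It gives the time, the measured TCP pose, the force and the opening at its end, in the units of the state.
- manip.get_state(): the state, without advancing time (a new reading comes with each control period).
- eyes.get_image(name): name is "side" or "top" or "wrist"; returns a dict with "frame" (384x512x3 uint8, red, green, blue), "K" (3x3 intrinsics, pixels), "rvec" (rotation vector, rad) and "tvec" (3), from world to camera coordinates, as OpenCV has them; the wrist camera has in their place "mount" (4x4, takes a point from camera to tool coordinates, whose origin is the TCP and whose axes are the tool frame's). Camera axes: x right, y down, z forward; pixel columns grow to the right and rows downward; lengths in m; the calibration is good to about 2 mm. A picture is of the moment at which its call begins: read the wrist's pose just before it. There is no depth.
- manip.sign_off(): hands the job in, once; it reports no verdict.
Trained networks look in a picture, given as the dict that the camera call returned (one of the last four; its "shot" number tells which), for a name from the list of things; names that differ only in an ending like _2 or _b are one class to them, and where a whole thing is asked for, a point or a joint stands for the part that bears it (a point fixed in the world has none). Each returns a list of dicts, best first, with "confidence" (0 to 1); they miss things now and then, are a little off and sometimes report something else, mostly with a low value. They report only what shows in the picture. A call takes as long as a camera call. They do not tell look-alikes from the thing itself.
- recognise(picture, target): "bbox" ([left, top, width, height] in pixels, round what is visible of it).
- regions_of(picture, target): "mask" (384x512 bool, what is visible of it) and "bbox" ([left, top, width, height] in pixels, round what is visible of it).
- mark_of(picture, target): "point" ([row, column] in pixels: a listed point, or the origin of a listed thing).
The state is a dict: "clock": time; "qpos": joint angles; "qd": joint speeds; "effort": joint torques, N m; "position": TCP position; "ee_rot": TCP orientation; "contact_force": force on the tool from outside, world axes, zero at the start; "moment": the same for the moment, N m; "width": finger opening in m.
Only numpy, scipy, OpenCV 4.12 (cv2) and the standard library are available. Lean on these libraries where they do the work, as an engineer would, in place of code of your own. Each camera call takes 0.05 s, during which the arm holds its last target.

## Task

The welder wants to check the electrode tips for pitting. Swing the keeper on the slanting lamp stand right aside to either hand, draw the pen lamp out of its tube, turn it level and hold it with its lens pointing squarely at the place where the two copper electrode tips of the welding head meet, the lens about 8 cm away from them. Do not touch the welding head with the lamp and leave the two spare electrode tips beside the stand standing; finish while still holding the lamp there.

Things in the scene. Friction and masses are not known exactly. Their poses are not given: they have to be found in the camera images.
- lamp_stand: Small bench stand, fixed: grey foot plate 116 x 84 x 8 mm with an aluminium tube on it that leans at 45 degrees. Origin on the bench 4 mm behind (-x of) the plate's centre, plate from -54 to +62 mm in x. The stand's x axis is level: the tube runs from its mouth down and forward, along (+0.707, 0, -0.707) of the stand's frame; the mouth looks back and up, along (-0.707, 0, +0.707).
- tube_mouth (a point): Centre of the tube's open mouth, 74 mm above the bench. Tube 31 mm outside, 23 mm inside, 54 mm long. Axes as those of the stand.
- keeper (a joint): Flat steel turn-button at the mouth, on a pivot above the tube, which turns about a line parallel to the tube. Near 0 (start -0.3 to 0.3) its nose reaches over the lamp's collar and the lamp cannot be drawn; more than about 1.0 rad to either side it is clear; it stops at +-1.5 rad. Positive: the stud goes to the stand's +y side. Dry friction, about 1 N at the stud; it stays where it is left.
- keeper_pivot (a point): Pivot of the keeper, 26 mm from the tube's axis, on its upper side, and 8 mm out from the plane of the mouth. The stud circles round it in the plane square to the tube.
- keeper_stud (a point): Centre of the black thumb stud on the keeper: 13 mm thick, 18 mm long, parallel to the tube (its free end points out of the mouth side), 31 mm from the pivot; at joint 0 it stands up and forward of the pivot.
- lamp_grip (a point): Centre of the black grip of the loose pen lamp, on its axis. The grip is round, 19 mm thick, from 58 mm behind to 34 mm ahead of this point; a collar 31 mm wide lies 34 to 38 mm ahead, then the bright head, 20 mm thick, to the lens. +x points along the lamp out of its lens; the lamp may be rolled about x.
- lamp_lens (a point): Centre of the lens, 79 mm ahead of lamp_grip on the lamp's axis; +x points out of the lens.
- electrode_tips (a point): The point where the upper and lower copper electrode tips of the welding head meet, about 83 mm above the bench: round copper tips 17 to 19 mm thick, on copper holders that stick out 18 mm further towards the robot, below 62 mm and above 103 mm height. Fixed.
- weld_head_a: The welding head, fixed equipment: press frame 225 x 184 x 388 mm; origin under its centre, the electrodes 53 mm nearer to the robot. A loose-looking heap of terminals, solid and under 60 mm high, lies on either side of it; a hood hangs over the back of the bench, from about 0.1 m behind the head's centre.
- pen_lamp: The whole pen lamp, 140 mm long, about 0.11 kg; same frame as lamp_grip. Its collar sits on the tube's mouth and its head is 40 mm deep in the tube, so it must be drawn about 45 mm along the tube; the fit has 1.5 mm of play all round, and the tail droops by up to 5 degrees.
- upright_tray: Large steel tray on edge at the right end of the bench, fixed, to be kept clear of: about 270 mm long in x, up to 440 mm above the bench; origin at its foot, about 70 mm ahead (+x) of its middle.
- tip_left: Spare copper electrode tip standing on the bench at the stand's +y side, 16 mm thick, 38 mm high, loose; origin under its centre, z up.
- tip_right: The same, at the stand's -y side.
Mind the look-alikes: they are no part of the job. Of the things that look like the pen_lamp, the larger one is meant.

How it is judged:
By the outcome, as a careful person would: the job done as asked, in the order asked, and still so for the second after the job is handed in, while the arm keeps its last pose, push and grip.
It also fails if it takes over 58 s, if anything falls off the work surface, if the arm or the gripper's body presses on something with over 40 N, if the wrist force passes 120 N, or if a joint passes its speed limit or range.

## Working session

There is one attempt and no reset: what is moved stays moved. The work goes in short steps, Python scripts to look and compute and a shell command to move; the robot and the scene stay as the last step left them, time stands still between calls to the robot, and variables do not carry over. Pictures are saved under pics/ and viewed, and the job is handed in when it is done.

```bash
ls; mkdir -p pics; cat > h.py <<'E'
import numpy as np, cv2
from rig import manip, eyes, recognise, regions_of, mark_of
from scipy.spatial.transform import Rotation as R
def cam(p, st=None):
    K=np.array(p["K"],float)
    if "rvec" in p:
        Rm=cv2.Rodrigues(np.array(p["rvec"],float))[0]; t=np.array(p["tvec"],float).ravel()
        return K,Rm,t
    M=np.array(p["mount"]); q=st["ee_rot"]; Rt=R.from_quat([q[1],q[2],q[3],q[0]]).as_matrix()
    T=np.eye(4);T[:3,:3]=Rt;T[:3,3]=st["position"]
    W=np.linalg.inv(T@M); return K,W[:3,:3],W[:3,3]
def ray(c,rc):
    K,Rm,t=c; d=Rm.T@np.linalg.inv(K)@np.array([rc[1],rc[0],1.0]); return -Rm.T@t, d/np.linalg.norm(d)
def proj(c,X):
    K,Rm,t=c; x=K@(Rm@np.asarray(X)+t); return (x[:2]/x[2])[::-1]
def tri(cs,rcs):
    A=np.zeros((3,3));b=np.zeros(3)
    for c,rc in zip(cs,rcs):
        o,d=ray(c,rc);P=np.eye(3)-np.outer(d,d);A+=P;b+=P@o
    X=np.linalg.solve(A,b); return X,[np.round(proj(c,X)-np.array(rc),1) for c,rc in zip(cs,rcs)]
def save(p,n,crop=None,s=1):
    im=cv2.cvtColor(np.asarray(p["frame"]),cv2.COLOR_RGB2BGR)
    if crop: im=im[crop[0]:crop[1],crop[2]:crop[3]]
    if s!=1: im=cv2.resize(im,None,fx=s,fy=s,interpolation=cv2.INTER_CUBIC)
    cv2.imwrite("pics/"+n,im)
E
python3 - <<'E'
from h import *
np.set_printoptions(precision=3,suppress=True)
st=manip.get_state();print(st, manip.grip_point_offset)
names=["tube_mouth","keeper_pivot","keeper_stud","lamp_grip","lamp_lens","electrode_tips","lamp_stand","tip_left","tip_right","upright_tray","weld_head_a"]
for n in ["side","top","wrist"]:
    s=manip.get_state();p=eyes.get_image(n);save(p,n+"0.png",s=1.5)
    c=cam(p,s);print(n,"cam pos",-c[1].T@c[2],c[0][0,0])
    for k in names:
        print(k,[(np.round(m["point"],1),round(m["confidence"],2)) for m in mark_of(p,k)[:4]])
E
```

```text
pics
{'clock': 0.0, 'qpos': array([ 0.987,  0.277,  1.506,  0.   ,  1.361, -0.121]), 'qd': array([-0.001,  0.001,  0.001, -0.001,  0.   , -0.001]), 'effort': array([  0.002, -41.678, -24.581,   0.   ,   0.011,   0.   ]), 'position': array([0.256, 0.514, 0.23 ]), 'ee_rot': array([ 0.   ,  0.85 ,  0.526, -0.001]), 'contact_force': array([ 0.204,  0.222, -0.006]), 'moment': array([-0.012, -0.007,  0.01 ]), 'width': 0.08537523481138828} -0.0187
side cam pos [0.087 0.897 0.724] 411.9644501469416
tube_mouth [(array([269.6, 195.7]), 0.87)]
keeper_pivot [(array([259.4, 189.6]), 0.42), (array([251.1, 186.6]), 0.22)]
keeper_stud [(array([251.4, 184.9]), 0.46)]
lamp_grip [(array([266.8, 207.3]), 0.74)]
lamp_lens [(array([272.3, 185.4]), 0.78), (array([259.5, 193.7]), 0.68)]
electrode_tips []
lamp_stand [(array([290.1, 193.5]), 0.65)]
tip_left [(array([313.6, 174.2]), 0.42)]
tip_right []
upright_tray []
weld_head_a []
top cam pos [ 0.243 -0.059  1.409] 438.1168922450685
tube_mouth [(array([202.4, 136.7]), 0.56)]
keeper_pivot [(array([191.2, 134.7]), 0.61)]
keeper_stud [(array([187.3, 130.1]), 0.63)]
lamp_grip [(array([206.7, 138.8]), 0.56), (array([234.6, 172.9]), 0.55), (array([191.7, 135.1]), 0.43)]
lamp_lens [(array([232.1, 192.4]), 0.67), (array([194.3, 133.5]), 0.57)]
electrode_tips []
lamp_stand [(array([200.8, 141.7]), 0.96)]
tip_left [(array([197.9, 116.6]), 0.37)]
tip_right [(array([190.8, 166.5]), 0.6)]
upright_tray []
weld_head_a []
wrist cam pos [0.196 0.544 0.374] 341.53445235790775
tube_mouth []
keeper_pivot []
keeper_stud []
lamp_grip []
lamp_lens []
electrode_tips []
lamp_stand []
tip_left []
tip_right []
upright_tray []
weld_head_a []
```

View pics/side0.png

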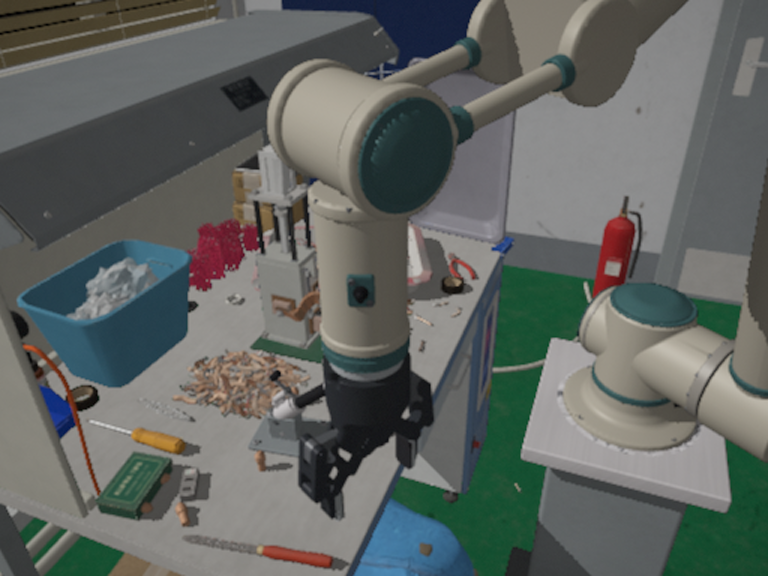

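View pics/top0.png

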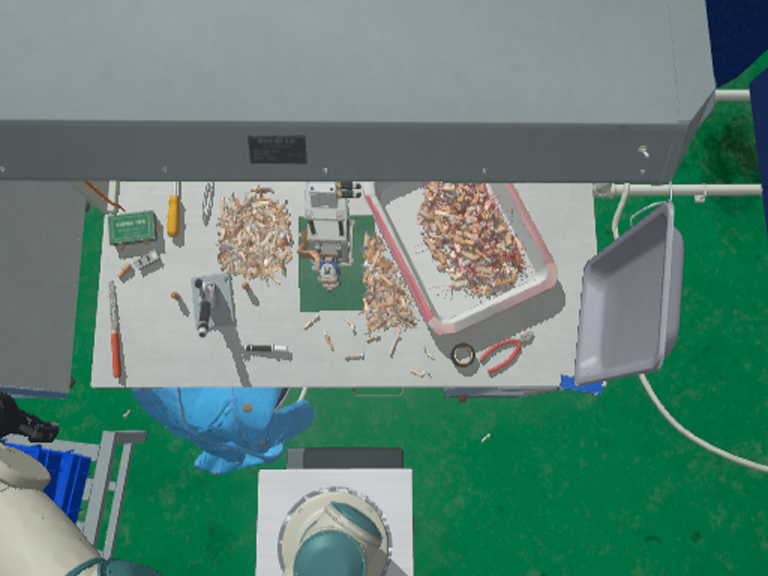

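View pics/wrist0.png

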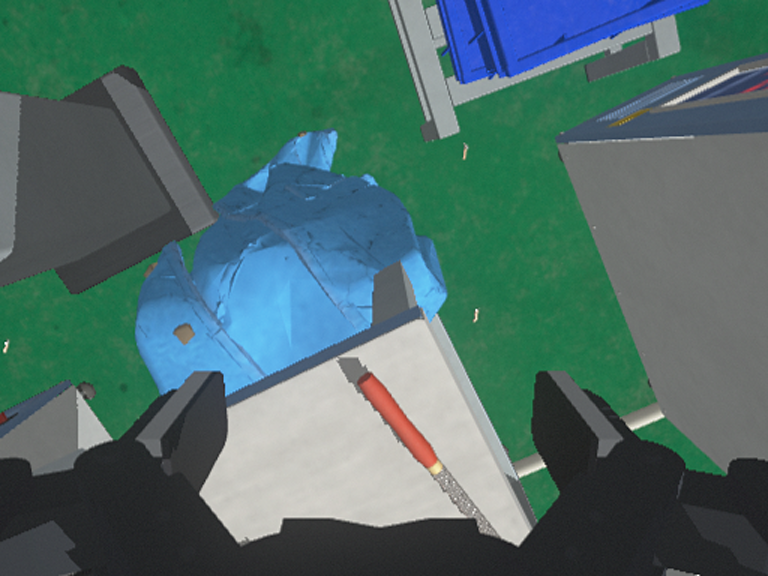

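```bash
python3 - <<'E'
from h import *
np.set_printoptions(precision=4,suppress=True)
ps=eyes.get_image("side");pt=eyes.get_image("top")
cs,ct=cam(ps),cam(pt)
for k in ["tube_mouth","keeper_pivot","keeper_stud","lamp_stand","lamp_grip","tip_left"]:
    a=mark_of(ps,k);b=mark_of(pt,k)
    if a and b: print(k,*tri([cs,ct],[a[0]["point"],b[0]["point"]]))
def plane(c,rc,z):
    o,d=ray(c,rc); return o+d*(z-o[2])/d[2]
for k,z in [("tip_left",0),("tip_right",0),("lamp_stand",0)]:
    for m in mark_of(pt,k): print(k,plane(ct,m["point"],z),m["confidence"])
print("tips guess",plane(ct,(268/1.5,327/1.5),.19), "lookalike ends",plane(ct,(348/1.5,245/1.5),.01),plane(ct,(351/1.5,291/1.5),.01))
print("plate corners",[plane(ct,(r/1.5,c/1.5),.008)[:2] for r,c in [(276,194),(274,228),(325,233),(331,196)]])
print("press plate corners",[plane(ct,(r/1.5,c/1.5),.0)[:2] for r,c in [(310,300),(310,365),(215,300)]])
save(pt,"top_crop.png",(165,265,100,270),4.5)
save(ps,"side_crop.png",(220,330,130,260),5)
E
```

```text
tube_mouth [0.4858 0.2642 0.063 ] [array([0.2, 0.8]), array([-0.6, -0.2])]
keeper_pivot [0.5059 0.2597 0.0941] [array([-0.3, -1.6]), array([1.2, 0.4])]
keeper_stud [0.5117 0.2705 0.1337] [array([-0. , -0.1]), array([0.1, 0. ])]
lamp_stand [0.4985 0.2699 0.0077] [array([0., 0.]), array([-0., -0.])]
lamp_grip [0.4432 0.1792 0.0152] [array([ 2.1, 22.3]), array([-16.5,  -6.7])]
tip_left [0.5167 0.3494 0.    ] 0.61
tip_right [0.5461 0.3019 0.    ] 0.65
tip_right [0.5385 0.1962 0.    ] 0.35
tip_right [0.5257 0.2943 0.    ] 0.24
lamp_stand [0.4998 0.2717 0.    ] 0.67
tips guess [0.5325 0.0111 0.19  ] lookalike ends [0.4001 0.1936 0.01  ] [0.3937 0.0958 0.01  ]
plate corners [array([0.5573, 0.3101]), array([0.5619, 0.2367]), array([0.4498, 0.2214]), array([0.4369, 0.2997])]
press plate corners [array([0.4839, 0.0794]), array([ 0.484 , -0.0616]), array([0.6991, 0.0837])]
```

View pics/top_crop.png

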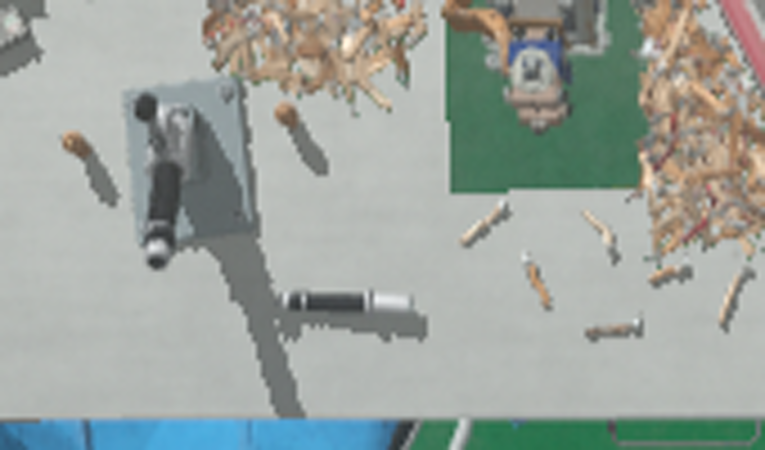

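View pics/side_crop.png

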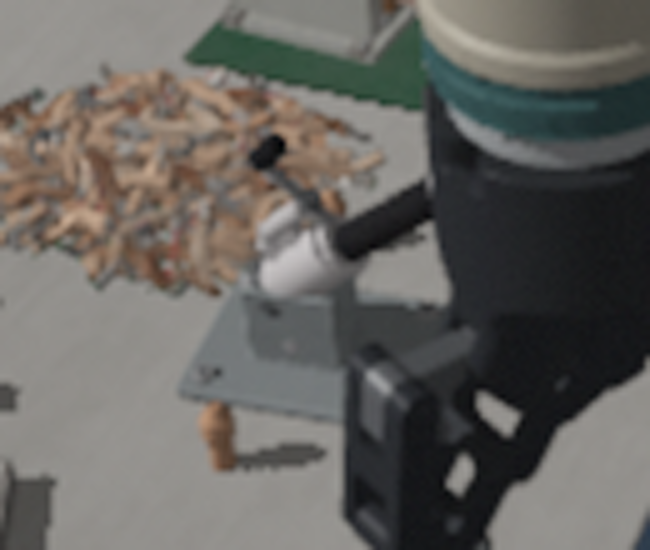

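```bash
python3 -m inch '[[-1,-13,30,0,0],[-1,-13,30,0,0],[-1,-13,30,0,0],[-1,-13,30,0,0],[-1,-13,30,0,0],[-1,-13,30,0,0],[-1,-13,30,0,0],[-1,-13,30,0,0],[-1,-13,30,0,0],[-1,0,0,0,-7],[-1,0,0,0,-7],[-1,0,0,0,-7],[-1,0,0,0,-7],[-1,0,0,0,-5],[-1,0,0,0,0]]'
cat > look.py <<'E'
from h import *
import sys
np.set_printoptions(precision=4,suppress=True)
tag=sys.argv[1]; names=sys.argv[2].split(","); cams=sys.argv[3].split(",")
for n in cams:
    s=manip.get_state();p=eyes.get_image(n);save(p,n+tag+".png",s=1.5)
    c=cam(p,s);print(n,c[1].tolist(),c[2].tolist(),c[0].tolist()) if "-v" in sys.argv else None
    for k in names:
        if k: print(n,k,[(np.round(m["point"],1).tolist(),round(m["confidence"],2)) for m in mark_of(p,k)[:3]])
s=manip.get_state();print(s["clock"],s["position"],s["ee_rot"],s["contact_force"],s["width"])
E
python3 look.py 1 tube_mouth,keeper_pivot,keeper_stud,lamp_grip,electrode_tips,tip_left,tip_right,lamp_stand wrist,side
```

```text
clock: 3.9
position: [0.457, 0.2792, 0.2306]
ee_rot: [0.001, 0.656, 0.755, 0.002]
contact_force: [-0.7, -0.6, -0.5]
width: -0.0001
wrist tube_mouth [([210.8, 236.3], 0.93)]
wrist keeper_pivot [([231.1, 233.9], 0.79), ([202.1, 236.9], 0.45)]
wrist keeper_stud [([185.0, 237.2], 0.42)]
wrist lamp_grip [([184.1, 232.9], 0.97), ([95.7, 145.4], 0.56)]
wrist electrode_tips []
wrist tip_left [([219.8, 300.8], 0.71)]
wrist tip_right [([217.5, 172.7], 0.79)]
wrist lamp_stand [([201.5, 233.3], 0.83)]
side tube_mouth [([270.3, 196.8], 0.7)]
side keeper_pivot [([257.8, 192.3], 0.59)]
side keeper_stud [([249.2, 183.7], 0.67)]
side lamp_grip [([264.4, 207.4], 0.74), ([272.0, 249.1], 0.69), ([288.3, 194.0], 0.65)]
side electrode_tips []
side tip_left [([314.1, 173.8], 0.61)]
side tip_right [([269.1, 200.3], 0.43)]
side lamp_stand [([292.0, 193.0], 0.58)]
4.8 [0.4569 0.2794 0.2306] [0.0005 0.6563 0.7545 0.0021] [-0.0882  0.1737 -0.286 ] 3.852549293317196e-05
```

```bash
echo
```

```text
(no output)
```

View pics/wrist1.png

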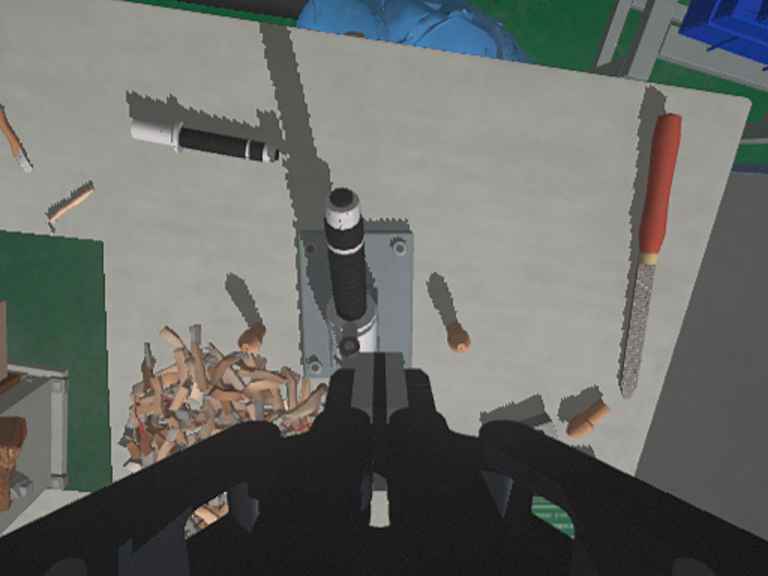

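View pics/side1.png

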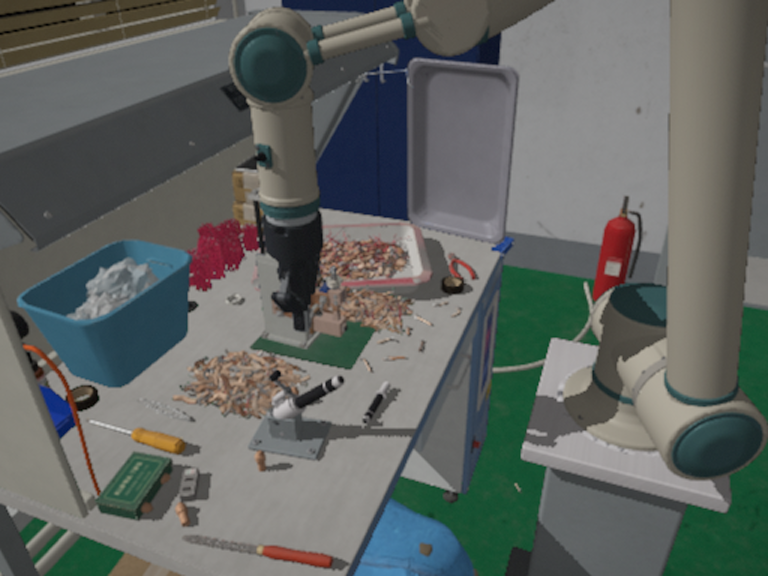

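```bash
cat > fit.py <<'E'
from h import *
from scipy.optimize import least_squares
np.set_printoptions(precision=4,suppress=True)
def model(p):
    x,y,yaw,k=p; M=R.from_euler('z',yaw).as_matrix(); o=np.array([x,y,0])
    u=np.array([.7071,0,.7071]); a=np.array([-.7071,0,.7071]); mouth=np.array([mx,0,.074])
    piv=mouth+.026*u+.008*a
    d=dict(mouth=mouth,piv=piv,stud=piv+.031*(np.cos(k)*u+np.sin(k)*np.array([0,1,0])),
     grip=mouth+.038*a,tail=mouth+.096*a,c00=[-.054,-.042,.008],c01=[-.054,.042,.008],c10=[.062,-.042,.008],c11=[.062,.042,.008])
    return {n:o+M@np.array(v) for n,v in d.items()}
mx=0
E
python3 - <<'E'
import fit
from fit import *
s=manip.get_state();pw=eyes.get_image("wrist");ps=eyes.get_image("side");pt=eyes.get_image("top")
C=dict(w=cam(pw,s),s=cam(ps),t=cam(pt))
q=1.5
obs=[("w","stud",(230,232)),("w","tail",(196/q,342/q)),("w","c00",(230/q,299/q)),("w","c01",(232/q,412/q)),("w","c10",(375/q,301/q)),
("s","stud",(250.3,183.3)),("s","tail",(381/q,337/q)),("s","c11",(449/q,250/q)),("s","c01",(457/q,320/q)),("s","c00",(424/q,329/q)),("s","mouth",(270.3,196.8)),
("t","tail",(165+257/4.5,100+155/4.5))]
def res(p):
    fit.mx=p[4]; m=model(p[:4]); return np.concatenate([proj(C[c],m[n])-np.array(v) for c,n,v in obs])
r=least_squares(res,[.5,.27,.12,.2,-.02],loss="soft_l1"); print(r.x,np.degrees(r.x[2]))
for o,e in zip(obs,r.fun.reshape(-1,2)):print(o[:2],e)
fit.mx=r.x[4]
for k,v in model(r.x[:4]).items():print(k,v)
save(ps,"side_c2.png",(225,325,140,270),6); save(pw,"wrist_c2.png",(110,260,150,330),4.4)
fit_=r.x
ims=cv2.cvtColor(ps["frame"],cv2.COLOR_RGB2BGR)
E
```

```text
[ 0.5001  0.2685  0.1298  0.016  -0.0213] 7.439558469884804
('w', 'stud') [26.5903 -0.0601]
('w', 'tail') [0.11   0.3382]
('w', 'c00') [-0.5953 -1.4932]
('w', 'c01') [-1.1914  1.4109]
('w', 'c10') [2.0096 0.4888]
('s', 'stud') [1.3961 1.9195]
('s', 'tail') [-3.5513  2.8081]
('s', 'c11') [-2.9743 -2.2986]
('s', 'c01') [ 0.014  -2.8207]
('s', 'c00') [-2.6813  2.282 ]
('s', 'mouth') [-1.2845  4.366 ]
('t', 'tail') [ 0.8469 -0.9624]
mouth [0.479  0.2657 0.074 ]
piv [0.4916 0.2674 0.098 ]
stud [0.5133 0.2707 0.12  ]
grip [0.4523 0.2623 0.1009]
tail [0.4117 0.257  0.1419]
c00 [0.452  0.2199 0.008 ]
c01 [0.4411 0.3032 0.008 ]
c10 [0.567  0.2349 0.008 ]
c11 [0.5561 0.3182 0.008 ]
```

View pics/side_c2.png

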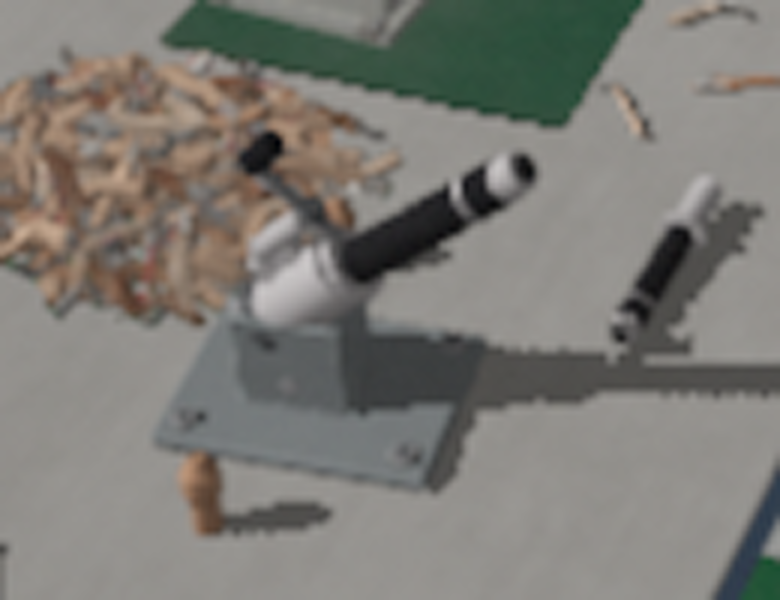

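View pics/wrist_c2.png

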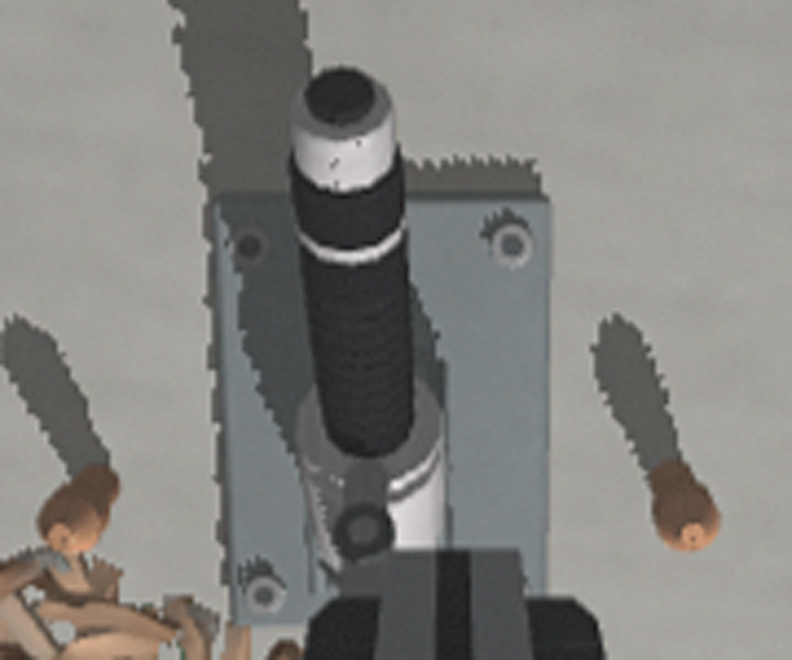

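```bash
python3 - <<'E'
import fit
from fit import *
s=manip.get_state();pw=eyes.get_image("wrist");ps=eyes.get_image("side");pt=eyes.get_image("top")
C=dict(w=cam(pw,s),s=cam(ps),t=cam(pt))
q=1.5;w=lambda r,c:(110+r/4.4,150+c/4.4); sd=lambda r,c:(225+r/6,140+c/6)
obs=[("w","piv",w(527,364)),("w","tail",w(95,340)),("w","c00",w(200,213)),("w","c01",w(200,548)),("w","c10",w(622,233)),
("s","stud",sd(152,261)),("s","tail",sd(170,522)),("s","c11",sd(440,155)),("s","c01",sd(483,425)),("s","c00",sd(342,482)),
("t","tail",(165+257/4.5,100+155/4.5))]
def res(p):
    fit.mx=p[4]; m=model(p[:4]); return np.concatenate([proj(C[c],m[n])-np.array(v) for c,n,v in obs])
r=least_squares(res,[.5,.27,.12,.2,-.02],loss="soft_l1"); print(r.x,np.degrees(r.x[2]))
for o,e in zip(obs,r.fun.reshape(-1,2)):print(o[:2],e)
res(r.x)
for k,v in model(r.x[:4]).items():print(k,v)
# electrode
for n in "st":
  pp=dict(s=ps,t=pt)[n]
  print(n,[(m["point"],m["confidence"]) for m in mark_of(pp,"electrode_tips")],[(m["bbox"],m["confidence"]) for m in recognise(pp,"weld_head_a")])
save(ps,"side_w.png",(60,260,160,290),4)
E
```

```text
[ 0.5015  0.2694  0.1464 -0.0796 -0.021 ] 8.385984238867907
('w', 'piv') [-5.9958  0.5872]
('w', 'tail') [ 1.9001 -0.0462]
('w', 'c00') [-0.6904 -0.6722]
('w', 'c01') [-1.2346  1.3253]
('w', 'c10') [ 2.3612 -0.2614]
('s', 'stud') [0.732  1.3378]
('s', 'tail') [-3.2066 -0.2041]
('s', 'c11') [-1.5038 -2.0855]
('s', 'c01') [-0.9312 -0.6296]
('s', 'c00') [-2.1962  0.4581]
('t', 'tail') [ 0.2018 -0.7582]
mouth [0.4807 0.2664 0.074 ]
piv [0.4933 0.2682 0.098 ]
stud [0.5153 0.269  0.1199]
grip [0.4541 0.2624 0.1009]
tail [0.4135 0.2565 0.1419]
c00 [0.4542 0.22   0.008 ]
c01 [0.4419 0.3031 0.008 ]
c10 [0.569  0.2369 0.008 ]
c11 [0.5567 0.32   0.008 ]
s [] [([192.7, 248.3, 35.6, 27.1], 0.46)]
t [] [([132.0, 188.9, 6.9, 10.1], 0.55)]
```

View pics/side_w.png

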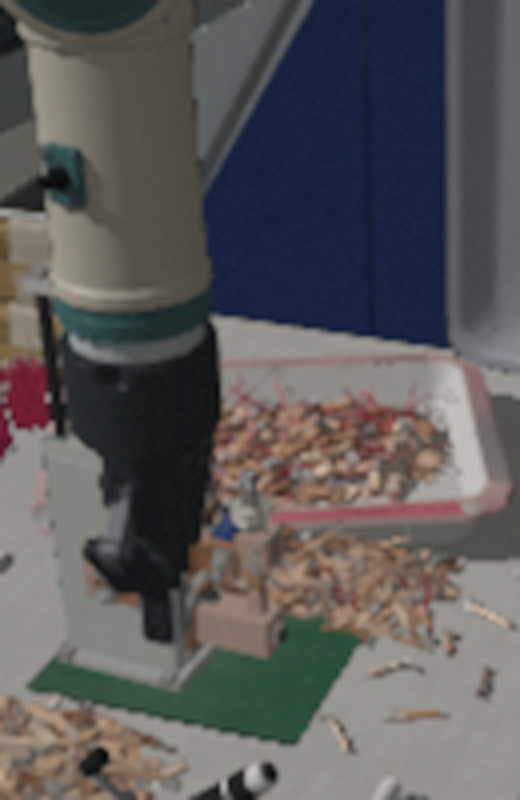

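```bash
python3 -m inch '[[-1,-26,28,0,0],[-1,-26,28,0,0],[-1,0,0,30,0],[-1,0,0,30,0],[-1,0,0,30,0],[-1,0,0,30,0],[-1,0,0,0,0]]'
python3 look.py 2 keeper_stud,keeper_pivot,electrode_tips side,wrist
```

```text
clock: 5.88
position: [0.527, 0.2358, 0.1103]
ee_rot: [0.003, 0.656, 0.755, 0.007]
contact_force: [-1.0, -0.6, 0.2]
width: -0.0001
side keeper_stud [([250.1, 183.6], 0.63), ([314.6, 172.6], 0.47)]
side keeper_pivot [([260.5, 190.9], 0.68)]
side electrode_tips []
wrist keeper_stud [([240.3, 333.2], 0.67), ([91.0, 328.5], 0.58), ([154.0, 317.7], 0.37)]
wrist keeper_pivot [([188.3, 320.5], 0.56)]
wrist electrode_tips []
6.2833 [0.5316 0.2377 0.1178] [0.0073 0.6553 0.7552 0.0136] [-0.7344  0.0762  0.6556] -9.462501864895762e-05
```

View pics/side2.png

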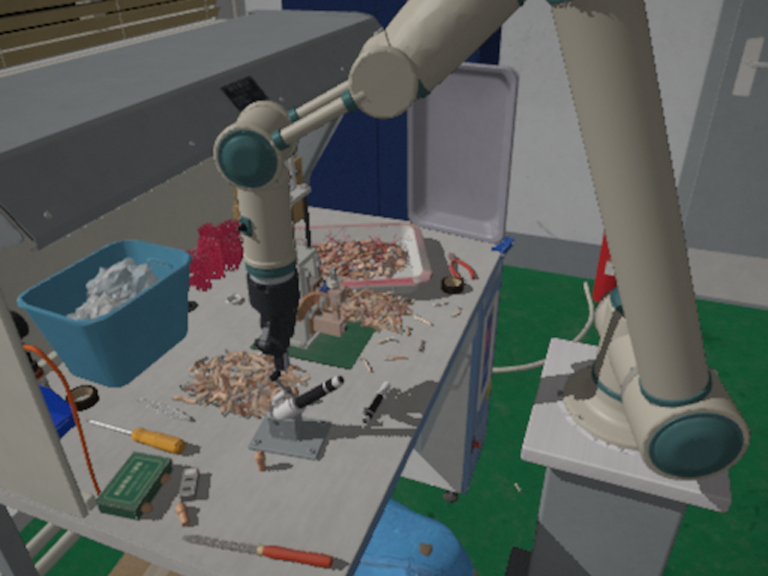

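View pics/wrist2.png

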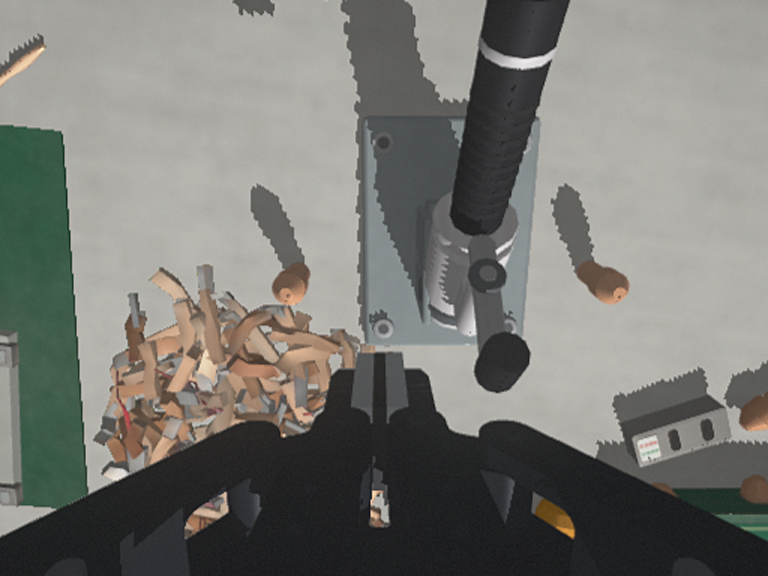

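```bash
python3 - <<'E'
from h import *
np.set_printoptions(precision=4,suppress=True)
s=manip.get_state();pw=eyes.get_image("wrist");ps=eyes.get_image("side")
cw,cs=cam(pw,s),cam(ps)
X,e=tri([cw,cs],[(241,334),(250.3,183.5)]);print(X,e)
q=s["ee_rot"];M=R.from_quat([q[1],q[2],q[3],q[0]]).as_matrix();print(s["position"],M,M.T@(X-s["position"]))
P,e=tri([cw],[(182,325)]) if 0 else (None,None)
print(proj(cw,[.515,.269,.12]),proj(cw,[.4933,.2682,.098]))
E
```

```text
[0.5173 0.2713 0.1235] [array([-0.7, -0.1]), array([-0.1, -0.1])]
[0.5316 0.2377 0.1178] [[-0.1409  0.9896  0.0288]
 [ 0.99    0.1407  0.011 ]
 [ 0.0069  0.0301 -0.9995]] [ 0.0353 -0.0093 -0.0058]
[231.5644 327.9755] [172.1842 325.6775]
```

```bash
python3 -m inch '[[-1,0,-6,3,0],[-1,6,-3,3,0],[-1,8,0,0,0],[-1,6,0,0,0],[-1,6,0,0,0],[-1,6,-1,1,0],[-1,6,-2,2,0],[-1,5,-2,2,0],[-1,0,0,0,0]]'
python3 look.py 3 keeper_stud,keeper_pivot wrist
```

```text
clock: 7.13
position: [0.5085, 0.2811, 0.1054]
ee_rot: [0.008, 0.655, 0.756, 0.011]
contact_force: [-0.6, -0.3, 0.7]
width: -0.0001
wrist keeper_stud [([241.1, 291.1], 0.79)]
wrist keeper_pivot [([229.1, 226.4], 0.89)]
7.2833 [0.5094 0.2806 0.1058] [0.0082 0.655  0.7555 0.012 ] [-0.1544 -0.2077 -0.1291] -0.0001337449217028467
```

View pics/wrist3.png

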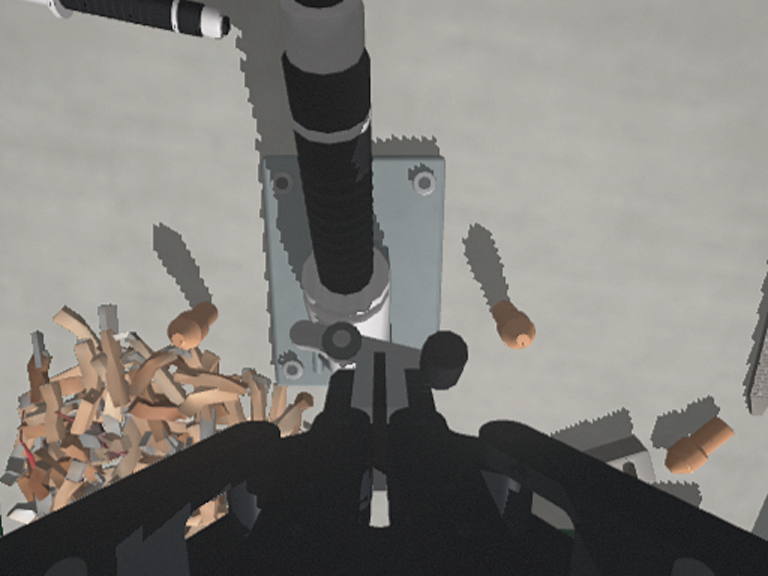

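```bash
python3 -m inch '[[-1,4,-2,1,0],[-1,2,-1,0,0],[-1,0,0,0,0]]'
python3 look.py 4 keeper_stud,keeper_pivot wrist
```

```text
clock: 7.53
position: [0.5067, 0.2865, 0.1052]
ee_rot: [0.009, 0.655, 0.755, 0.013]
contact_force: [1.0, -0.5, 0.1]
width: -0.0001
wrist keeper_stud [([237.1, 281.4], 0.78)]
wrist keeper_pivot [([232.2, 215.4], 0.87), ([205.7, 128.5], 0.28), ([136.3, 215.7], 0.16)]
7.6833 [0.5068 0.2862 0.1052] [0.0089 0.6554 0.7551 0.0131] [0.2916 0.0951 0.2706] 3.393144606907819e-05
```

View pics/wrist4.png

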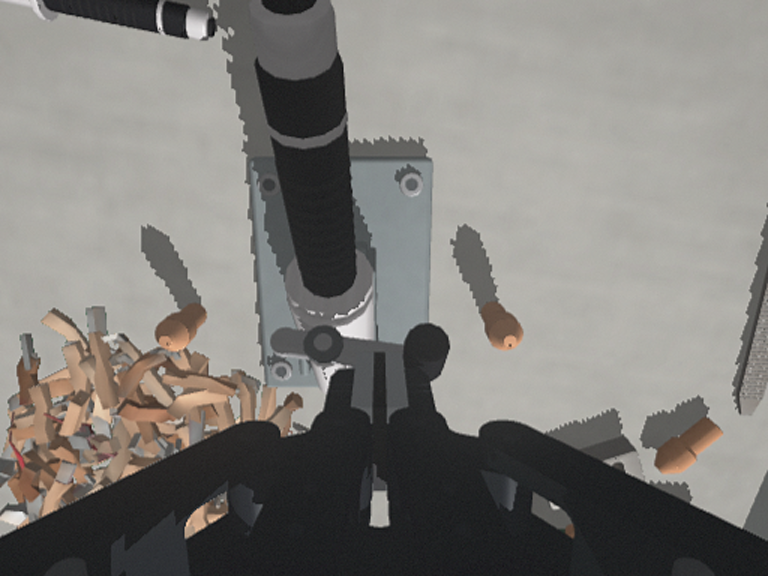

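```bash
python3 -m inch '[[-1,-5,0,0,0],[-1,0,0,-20,0],[-1,0,0,-30,0],[-1,0,0,-30,0],[-1,0,0,-20,0],[1,-4,-20,0,0],[1,-4,-20,0,0],[1,-3,-16,0,0],[1,0,0,0,0],[1,0,0,0,0]]'
python3 look.py 5 lamp_grip,tube_mouth wrist,side
```

```text
clock: 8.52
position: [0.4488, 0.2584, 0.2073]
ee_rot: [0.007, 0.657, 0.754, 0.013]
contact_force: [0.2, 0.6, -0.0]
width: 0.0604
wrist lamp_grip [([103.6, 158.8], 0.8), ([201.7, 257.4], 0.57)]
wrist tube_mouth [([231.0, 256.0], 0.74)]
side lamp_grip [([268.0, 206.7], 0.84), ([269.3, 248.4], 0.47)]
side tube_mouth [([269.3, 199.5], 0.76)]
8.8167 [0.4494 0.2587 0.2066] [0.007  0.6566 0.7541 0.0118] [-0.5057  0.1495 -0.6465] 0.0856832380217098
```

View pics/wrist5.png

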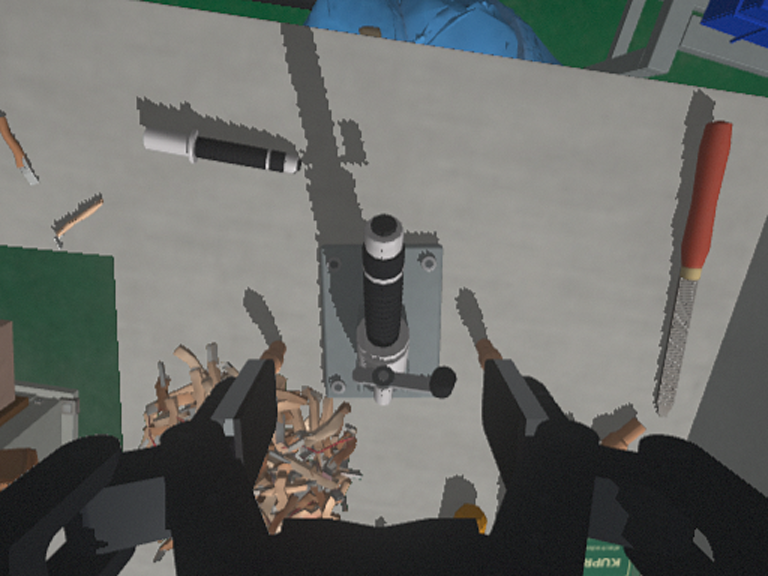

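View pics/side5.png

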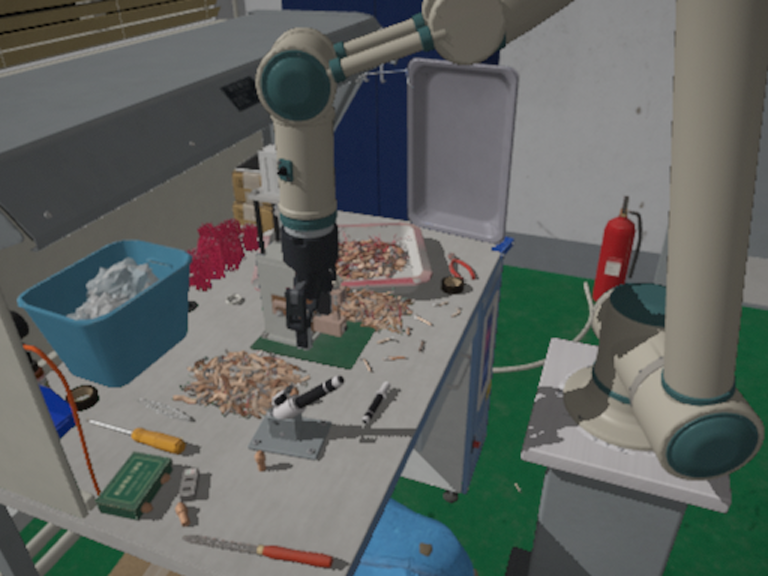

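```bash
python3 -m inch '[[1,1,-4,24,0],[1,1,0,24,0],[1,0,0,24,0],[1,0,0,20,0],[1,0,0,12,0],[1,0,0,6,0],[1,0,0,0,0]]'
python3 look.py 6 "" wrist,side
```

```text
clock: 9.4
position: [0.4538, 0.2635, 0.0922]
ee_rot: [0.008, 0.657, 0.754, 0.014]
contact_force: [0.3, -0.4, -1.1]
width: 0.0856
9.5 [0.4547 0.2639 0.0937] [0.0087 0.6567 0.754  0.0154] [-0.2612  0.0599  0.1919] 0.08536983580986499
```

View pics/wrist6.png

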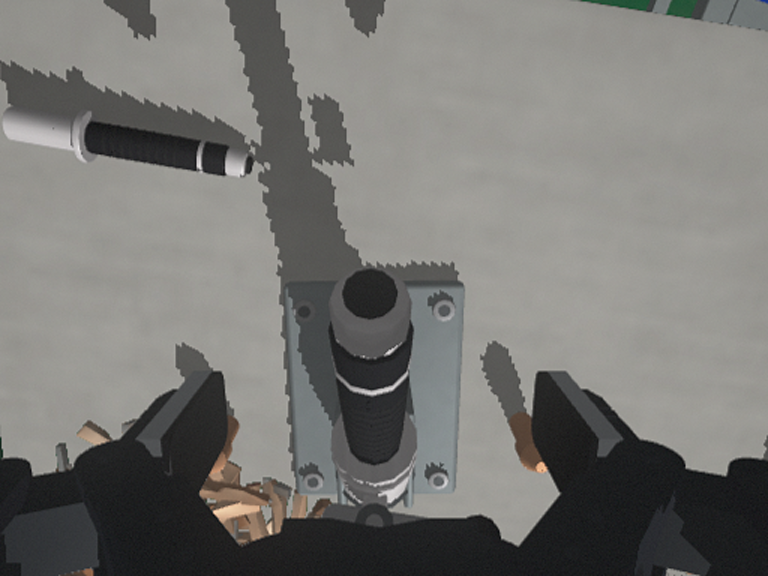

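View pics/side6.png

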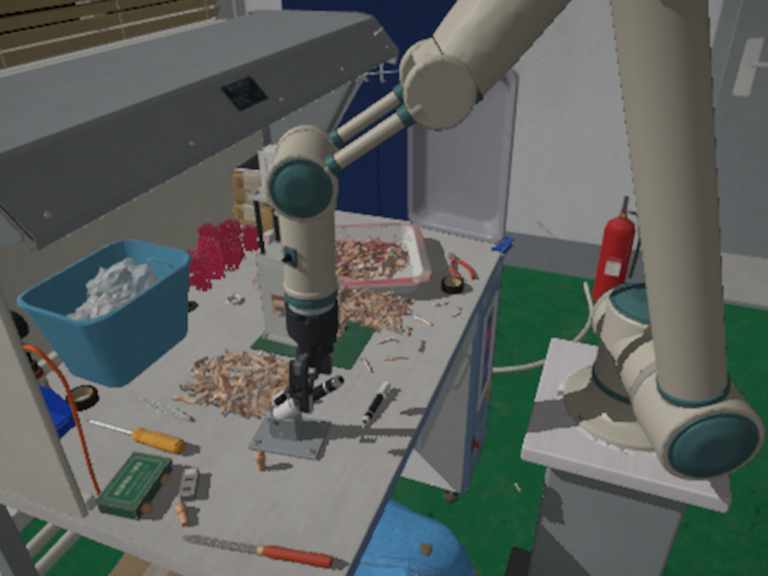

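```bash
python3 -m inch '[[1,0,-5,0,0],[1,0,-4,-1,0],[1,0,0,0,0],[-1,0,0,0,0],[-1,0,0,0,0],[-1,0,0,0,0],[-1,0,0,0,0],[-1,0,0,0,0],[-1,0,0,0,0]]' 40
python3 look.py 7 "" wrist,side
```

```text
clock: 10.25
position: [0.4479, 0.2632, 0.0998]
ee_rot: [0.012, 0.656, 0.754, 0.02]
contact_force: [0.2, -3.3, 0.6]
width: 0.0173
10.35 [0.448  0.2631 0.0997] [0.0115 0.6564 0.7541 0.0195] [-0.3051 -3.1616  2.4392] 0.01746749595647617
```

View pics/wrist7.png

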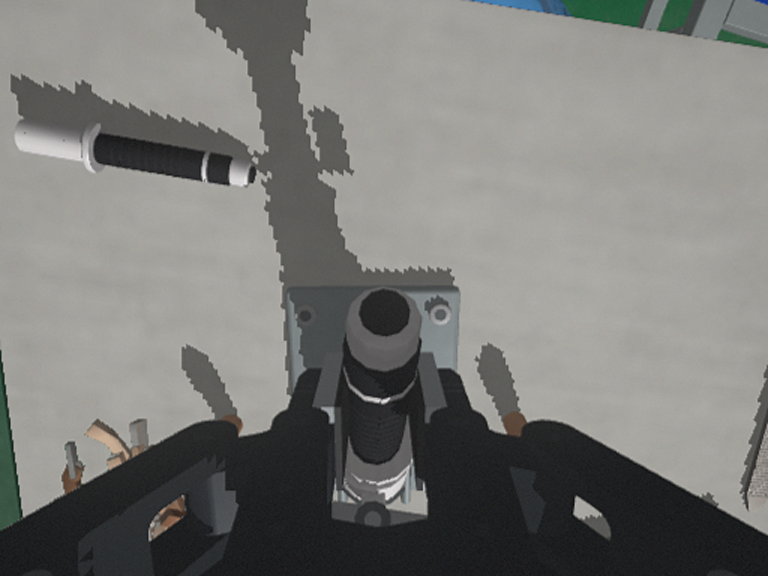

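```bash
python3 -m inch '[[-1,0,-4.1,-4,0],[-1,0,-4.1,-4,0],[-1,0,-4.1,-4,0],[-1,0,-4.1,-4,0]]' 60
```

```text
clock: 10.68
position: [0.4306, 0.2609, 0.1149]
ee_rot: [0.011, 0.657, 0.754, 0.02]
contact_force: [0.3, -0.5, -1.2]
width: 0.0167
```

```bash
python3 -m inch '[[-1,0,-5.1,-5.2,0],[-1,0,-5.1,-5.2,0],[-1,0,-5.1,-5.2,0],[-1,0,-5.1,-5.2,0],[-1,0,-6,-7,0],[-1,0,-6,-8,0],[-1,0,-6,-15,0],[-1,0,0,-20,0]]'
python3 look.py 8 lamp_grip,lamp_lens,electrode_tips wrist,side,top
```

```text
clock: 11.35
position: [0.3788, 0.253, 0.1865]
ee_rot: [0.007, 0.657, 0.754, 0.015]
contact_force: [0.8, 0.0, -1.5]
width: 0.0171
wrist lamp_grip [([272.0, 252.9], 0.86), ([175.8, 150.5], 0.84)]
wrist lamp_lens [([171.3, 93.8], 0.69)]
wrist electrode_tips []
side lamp_grip [([238.2, 234.3], 0.79), ([268.7, 248.0], 0.73)]
side lamp_lens [([256.8, 259.7], 0.66), ([247.8, 210.0], 0.56)]
side electrode_tips []
top lamp_grip [([226.6, 131.6], 0.55), ([234.5, 173.2], 0.51)]
top lamp_lens [([211.1, 132.3], 0.71), ([234.8, 190.5], 0.67)]
top electrode_tips [([201.4, 141.9], 0.51)]
11.95 [0.3816 0.2537 0.1859] [0.0083 0.6569 0.7537 0.0167] [ 0.5503  0.569  -0.3121] 0.01684125454116773
```

View pics/side8.png

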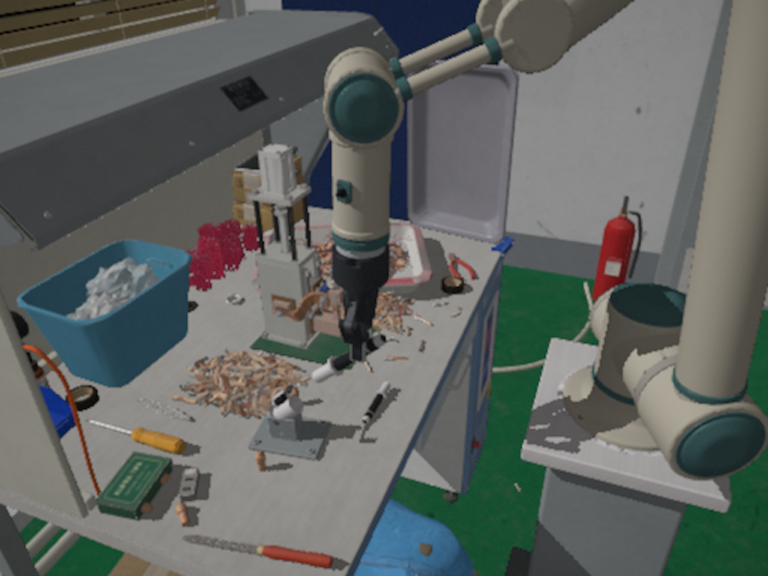

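View pics/wrist8.png

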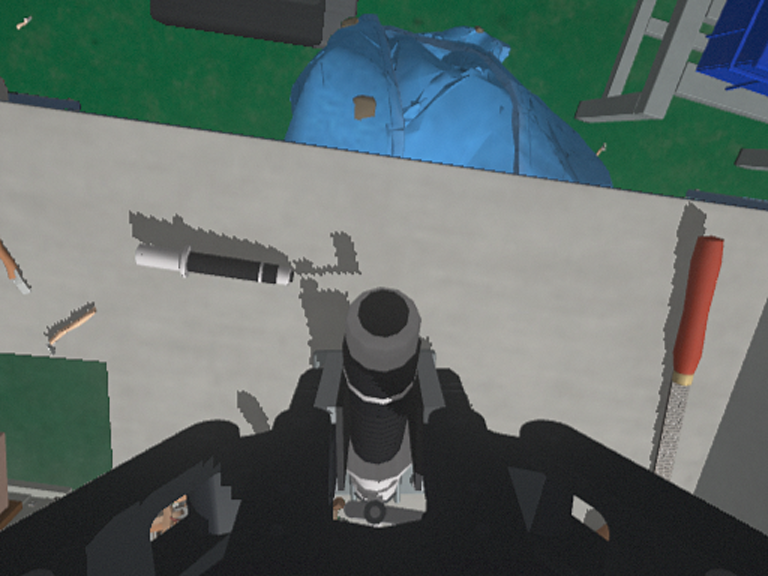

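```bash
python3 -m inch '[[-1,24,4,0,0],[-1,24,4,0,0],[-1,24,4,0,0],[-1,24,4,0,0],[-1,24,4,10,0],[-1,0,0,20,0],[-1,0,0,20,0],[-1,0,0,20,0],[-1,0,0,15,0],[-1,0,0,10,0]]' 40
python3 look.py 9 lamp_grip,lamp_lens wrist,side,top
```

```text
clock: 12.78
position: [0.3918, 0.3854, 0.0891]
ee_rot: [0.009, 0.657, 0.753, 0.02]
contact_force: [-0.6, -0.0, -0.5]
width: 0.0165
wrist lamp_grip [([271.5, 253.5], 0.59)]
wrist lamp_lens [([309.8, 251.2], 0.65)]
side lamp_grip [([314.4, 208.5], 0.64)]
side lamp_lens [([320.4, 179.1], 0.66), ([257.7, 260.4], 0.66)]
top lamp_grip [([233.4, 172.3], 0.71), ([225.1, 93.6], 0.5)]
top lamp_lens [([210.8, 95.4], 0.61), ([232.4, 192.0], 0.52)]
13.2333 [0.393  0.3859 0.0921] [0.0092 0.6576 0.753  0.0218] [-0.7824 -0.6081 -1.5558] 0.016740881731574293
```

View pics/side9.png

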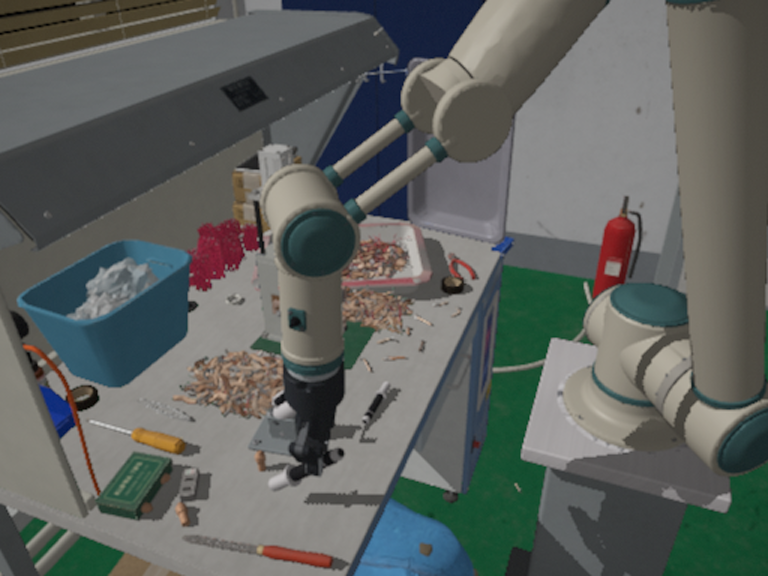

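View pics/top9.png

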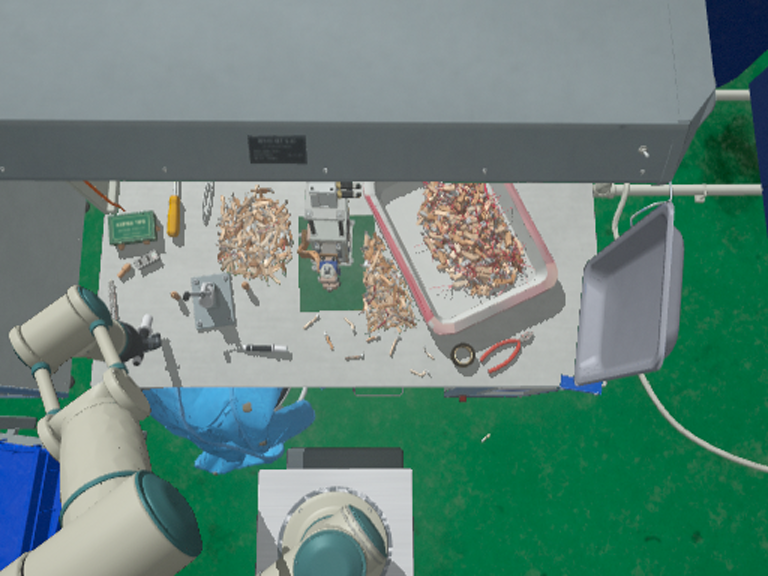

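```bash
cat > lamp.py <<'E'
from h import *
import sys
np.set_printoptions(precision=4,suppress=True)
s=manip.get_state();ps=eyes.get_image("side");pt=eyes.get_image("top");cs,ct=cam(ps),cam(pt)
q=s["ee_rot"];M=R.from_quat([q[1],q[2],q[3],q[0]]).as_matrix()
def near(p,c,k):
    g=proj(c,s["position"]);L=mark_of(p,k)
    L=[np.array(m["point"]) for m in L if np.linalg.norm(np.array(m["point"])-g)<65]
    return L[0] if L else None
out={}
for k in ["lamp_lens","lamp_grip"]:
    a,b=near(ps,cs,k),near(pt,ct,k);print(k,a,b)
    if a is not None and b is not None:
        X,e=tri([cs,ct],[a,b]);out[k]=X;print(k,X,e,"tool",M.T@(X-s["position"]))
if len(out)==2:
    d=out["lamp_lens"]-out["lamp_grip"];print("len",np.linalg.norm(d),"elev",np.degrees(np.arctan2(d[2],np.hypot(d[0],d[1]))),"az",np.degrees(np.arctan2(d[1],d[0])))
print(s["clock"],s["position"],"toolz",M[:,2],"tooly",M[:,1],s["contact_force"],s["width"])
if len(sys.argv)>1:
    g=proj(cs,s["position"]).astype(int);r0,c0=max(0,min(284,g[0]-50)),max(0,min(382,g[1]-65))
    save(ps,"side"+sys.argv[1]+".png",(r0,r0+100,c0,c0+130),6); print("side crop origin",r0,c0)
E
python3 lamp.py 10
```

```text
lamp_lens [319.2 180.4] [212.2  97.4]
lamp_lens [0.4601 0.3951 0.0481] [array([0.2, 1.1]), array([-0.7, -0.3])] tool [-0.0006  0.0658  0.047 ]
lamp_grip [311.8 206.9] [225.5  97.8]
lamp_grip [0.4094 0.3798 0.0756] [array([-0.3, -1.6]), array([1.1, 0.3])] tool [-0.0085  0.0147  0.017 ]
len 0.059690419932904984 elev -27.45007987976571 az 16.764098344734343
13.2333 [0.393  0.3859 0.0921] toolz [ 0.0427  0.0207 -0.9989] tooly [0.9899 0.1342 0.0451] [-0.7824 -0.6081 -1.5558] 0.016740881731574293
side crop origin 260 145
```

View pics/side10.png

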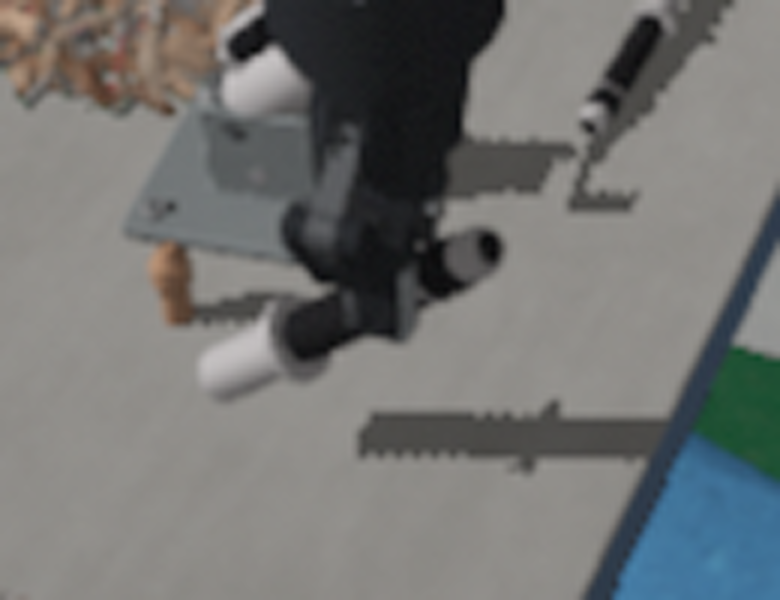

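```bash
python3 -m inch '[[-1,0,0,12,0],[-1,0,0,12,0],[-1,0,0,10,0],[-1,0,-1,6,0],[-1,0,-2,5,0],[-1,0,-3,5,0]]' 30;  python3 lamp.py 11
```

```text
clock: 14.03
position: [0.3867, 0.386, 0.0436]
ee_rot: [0.008, 0.658, 0.753, 0.021]
contact_force: [-2.9, 0.1, 6.9]
width: 0.0168
lamp_lens [329.9 178. ] [214.  100.7]
lamp_lens [0.4638 0.3972 0.0148] [array([0.5, 3.2]), array([-2. , -0.8])] tool [0.0004 0.0767 0.0321]
lamp_grip [327.7 209. ] [228.9 100.3]
lamp_grip [0.4045 0.385  0.0352] [array([-0.2, -1.3]), array([0.8, 0.3])] tool [-0.0036  0.0172  0.0091]
len 0.06391177476387769 elev -18.611682167037877 az 11.682364591792375
14.0333 [0.3867 0.386  0.0436] toolz [ 0.0396  0.021  -0.999 ] tooly [0.9903 0.1328 0.0421] [-2.8895  0.0757  6.9094] 0.01682496476433965
side crop origin 277 149
```

View pics/side11.png

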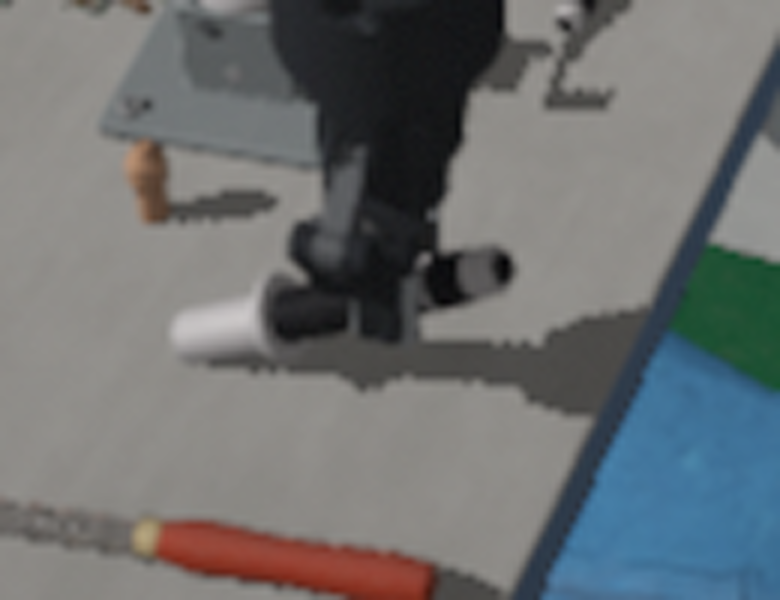

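```bash
python3 -m inch '[[-1,0,-2,6,0],[-1,0,-2,6,0],[-1,0,-2,6,0],[-1,0,-2,6,0],[-1,0,-1,5,0],[-1,0,-1,4,0]]' 30;  python3 lamp.py 12
```

```text
clock: 14.83
position: [0.3827, 0.3905, 0.0152]
ee_rot: [0.009, 0.657, 0.753, 0.03]
contact_force: [-0.8, 2.0, 2.1]
width: 0.0165
lamp_lens [331.  170.9] [209.7  95. ]
lamp_lens [0.4739 0.4121 0.0241] [array([0.4, 2.1]), array([-1.3, -0.5])] tool [ 0.0093  0.0936 -0.0034]
lamp_grip [339.3 207.9] [227.6  98.9]
lamp_grip [0.4078 0.3961 0.0112] [array([-0.6, -3.1]), array([2. , 0.6])] tool [0.002  0.0253 0.0055]
len 0.0692750989462236 elev 10.751845684476121 az 13.66590020121688
14.8333 [0.3827 0.3905 0.0152] toolz [ 0.0533  0.0324 -0.9981] tooly [0.9894 0.1337 0.0572] [-0.8236  1.99    2.1393] 0.01654777713851133
side crop origin 284 151
```

View pics/side12.png

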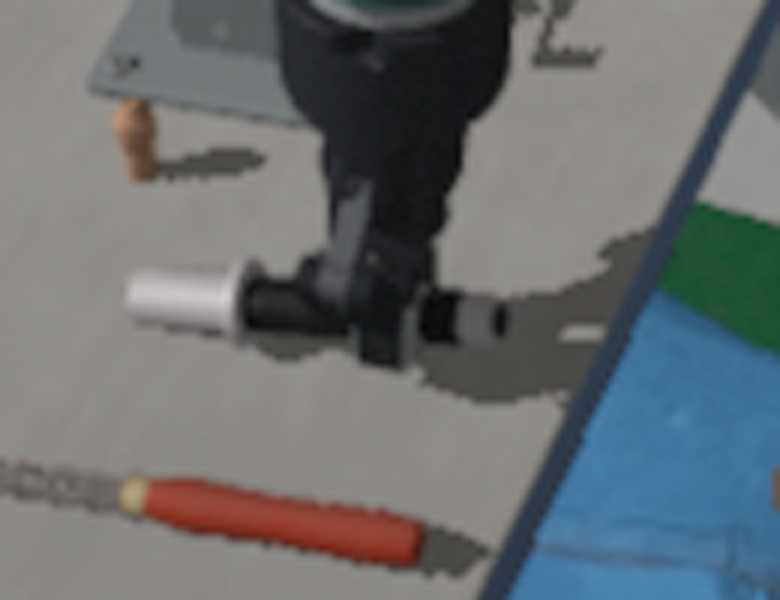

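```bash
cat > elev.py <<'E'
from h import *
from scipy.optimize import least_squares
np.set_printoptions(precision=4,suppress=True)
def elev(s,obs,s0=.009):
    # obs: list (camtuple, 'lens'/'tail', (r,c)); unknown a, theta(rel world horiz), along shift
    q=s["ee_rot"];M=R.from_quat([q[1],q[2],q[3],q[0]]).as_matrix()
    def pts(p):
        a,th,sh,az=p
        piv=s["position"]-M[:,2]*a
        h=np.array([M[0,1],M[1,1],0]);h/=np.linalg.norm(h); h=R.from_euler('z',az).apply(h)
        d=h*np.cos(th)+np.array([0,0,np.sin(th)])
        return dict(lens=piv+d*(.079+sh),tail=piv+d*(-.058+sh-.003*0),grip=piv+d*sh,collar=piv+d*(.036+sh),d=d)
    f=lambda p:np.concatenate([(proj(c,pts(p)[n])-np.array(v)) for c,n,v in obs]+[[(p[0]-.011)/.004,(p[2]-s0)/.004,p[3]/.03]])
    r=least_squares(f,[.011,0,s0,0]);return r.x,np.degrees(r.x[1]),r.fun,pts(r.x)
E
python3 - <<'E'
from elev import *
s=manip.get_state();ps=eyes.get_image("side");pt=eyes.get_image("top");c=cam(ps);ct=cam(pt)
save(pt,"topc13.png",(180,280,40,170),6)
f=lambda r,cc:(284+r/6,151+cc/6)
print(s["position"],s["ee_rot"])
x=elev(s,[(c,"lens",f(298,130)),(c,"tail",f(322,503)),(c,"collar",f(302,243))]);print(x)
E
```

```text
[0.3828 0.3903 0.0153] [0.0094 0.6576 0.7528 0.0294]
(array([ 0.008 , -0.1292,  0.0185,  0.0348]), np.float64(-7.402485289073796), array([-0.5917,  0.9138, -0.1906, -0.2013,  0.0858,  0.7268, -0.7503,
        2.381 ,  1.1594]), {'lens': array([0.4777, 0.4063, 0.0107]), 'tail': array([0.3438, 0.3835, 0.0284]), 'grip': array([0.4005, 0.3932, 0.0209]), 'collar': array([0.4357, 0.3992, 0.0163]), 'd': array([ 0.9776,  0.1667, -0.1288])})
```

View pics/topc13.png

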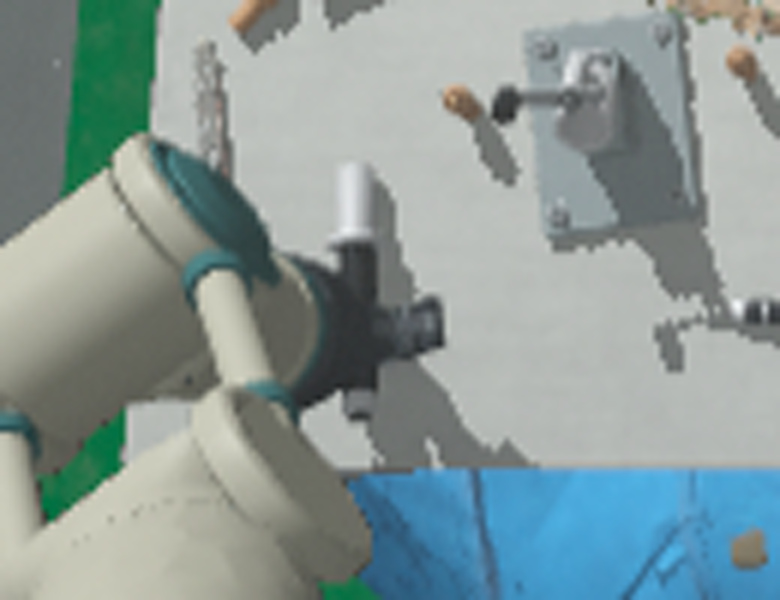

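```bash
python3 -m inch '[[-1,0,0,4,0],[-1,0,0,4,0],[-1,0,0,2,0]]' 30;  python3 lamp.py 14
```

```text
clock: 15.48
position: [0.3804, 0.3895, 0.0058]
ee_rot: [0.008, 0.658, 0.752, 0.027]
contact_force: [-2.8, 0.2, 8.6]
width: 0.0168
lamp_lens [324.7 168.9] [206.   94.8]
lamp_lens [0.4817 0.4084 0.0368] [array([0.2, 1.1]), array([-0.7, -0.3])] tool [ 0.0059  0.1044 -0.0256]
lamp_grip [340.3 205.6] [226.4 103. ]
lamp_grip [ 0.4157  0.389  -0.0042] [array([-0.4, -2. ]), array([1.3, 0.4])] tool [-0.0055  0.0344  0.0116]
len 0.08007150987371832 elev 30.806172167693877 az 16.352865727015725
15.4833 [0.3804 0.3895 0.0058] toolz [ 0.0476  0.0302 -0.9984] tooly [0.9899 0.1318 0.0512] [-2.803   0.17    8.5577] 0.01680101015456503
side crop origin 284 153
```

View pics/side14.png

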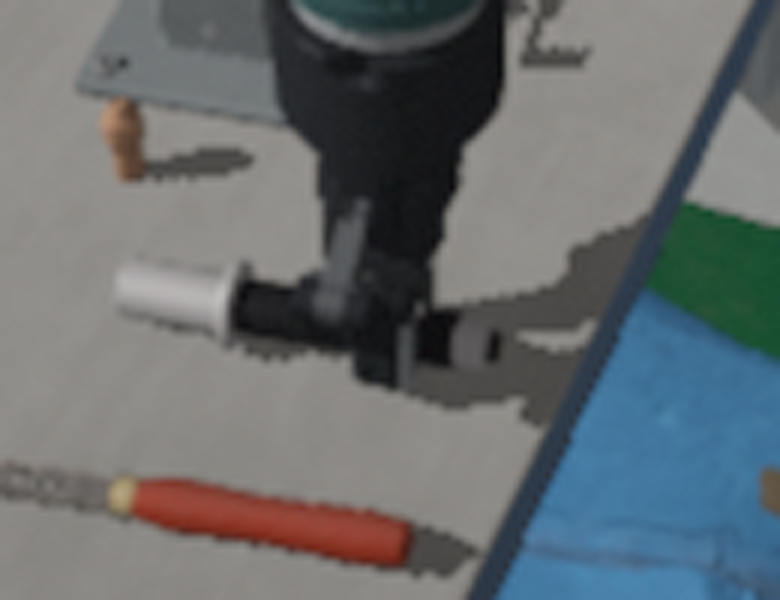

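```bash
python3 - <<'E'
from elev import *
s=manip.get_state();ps=eyes.get_image("side");c=cam(ps)
f=lambda r,cc:(284+r/6,153+cc/6)
print(elev(s,[(c,"lens",f(284,118)),(c,"tail",f(345,493)),(c,"collar",f(303,232))],.018))
s=manip.get_state();print(s["position"],s["contact_force"])
E
```

```text
(array([ 0.01  , -0.0178,  0.0218,  0.0197]), np.float64(-1.0207541122342036), array([-0.1032,  0.552 , -0.0439, -0.3877, -0.1319,  0.4425, -0.253 ,
        0.9434,  0.6558]), {'lens': array([0.4793, 0.4045, 0.0138]), 'tail': array([0.3439, 0.3837, 0.0163]), 'grip': array([0.4012, 0.3925, 0.0152]), 'collar': array([0.4368, 0.398 , 0.0146]), 'd': array([ 0.9883,  0.1515, -0.0178])})
[0.3801 0.3895 0.0057] [-2.04    0.3193  5.3976]
```

```bash
python3 -m inch '[[-1,0,0,0,0],[-1,0,0,-10,0],[-1,0,0,-20,0],[-1,0,0,-25,0],[-1,0,0,-30,0],[-1,0,0,-30,0],[-1,0,0,-20,0],[-1,0,0,-15,0],[-1,0,0,0,0]]' 70;  python3 look.py 15 electrode_tips,weld_head_a,lamp_grip,lamp_lens side,top; python3 lamp.py 15c
```

```text
clock: 16.58
position: [0.3613, 0.3748, 0.1551]
ee_rot: [0.004, 0.66, 0.751, 0.007]
contact_force: [0.6, 0.3, -2.1]
width: 0.0168
side electrode_tips []
side weld_head_a []
side lamp_grip [([285.4, 213.1], 0.79), ([270.6, 248.9], 0.67)]
side lamp_lens [([278.7, 175.0], 0.93), ([254.9, 259.2], 0.69)]
top electrode_tips []
top weld_head_a []
top lamp_grip [([229.7, 89.8], 0.81), ([230.5, 174.0], 0.72)]
top lamp_lens [([205.6, 85.9], 0.65), ([235.0, 192.5], 0.47)]
17.0833 [0.3607 0.3743 0.1515] [0.0037 0.6599 0.7513 0.0044] [-0.2344  0.1966 -1.5266] 0.016331919723186466
lamp_lens [274.2 177.2] [207.2  87.2]
lamp_lens [0.4567 0.3859 0.1672] [array([0.3, 1.7]), array([-1.1, -0.4])] tool [-0.0009  0.0969 -0.0146]
lamp_grip [285.5 214.4] [231.7  90.1]
lamp_grip [0.3848 0.3761 0.1533] [array([-0. , -0.1]), array([0.1, 0. ])] tool [-0.0013  0.0242 -0.0015]
len 0.0738555696989311 elev 10.82232034967869 az 7.760513934487444
17.0833 [0.3607 0.3743 0.1515] toolz [ 0.0113  0.0017 -0.9999] tooly [0.9916 0.129  0.0114] [-0.2344  0.1966 -1.5266] 0.016331919723186466
side crop origin 238 160
```

View pics/side15c.png

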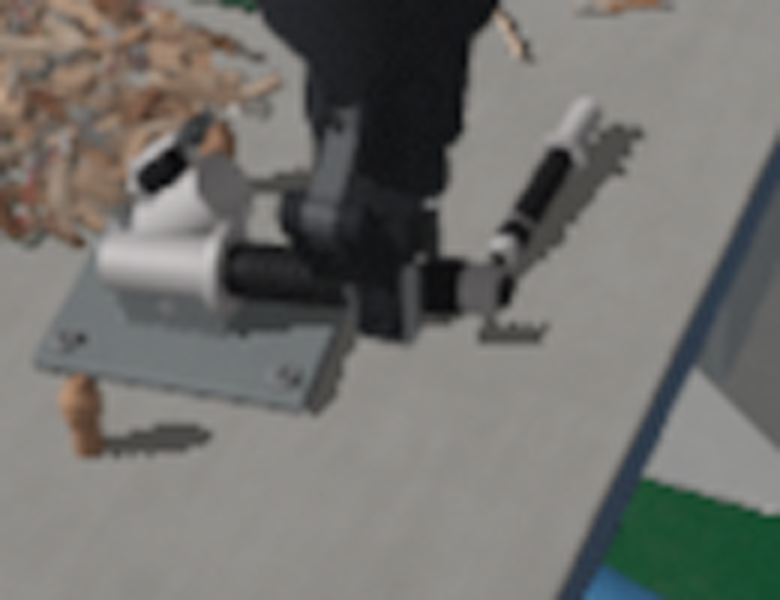

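```bash
python3 - <<'E'
from h import *
ps=eyes.get_image("side");pt=eyes.get_image("top")
save(ps,"sw.png",(150,260,160,290),6); save(pt,"tw.png",(110,220,180,290),6)
print([(m["point"],m["confidence"]) for m in mark_of(ps,"electrode_tips")],[(m["bbox"],m["confidence"]) for m in recognise(ps,"electrode_tips")])
E
```

```text
[([264.8, 187.8], 0.53)] []
```

View pics/sw.png

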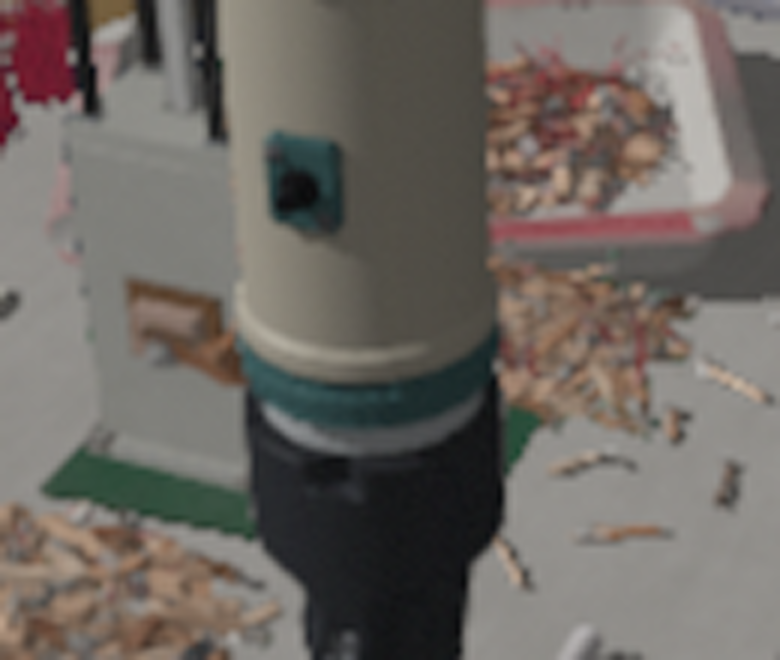

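View pics/tw.png

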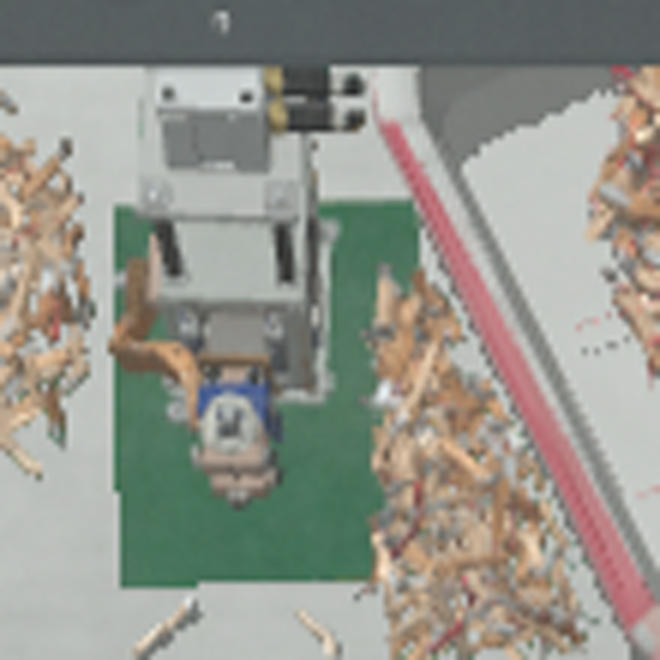

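```bash
python3 -m inch '[[-1,-20,-8,-4,0],[-1,-34,-8,0,0],[-1,-34,-8,0,0],[-1,-34,-8,0,0],[-1,-34,-8,0,0],[-1,-34,-8,0,0],[-1,-34,-8,0,0],[-1,-34,-6,0,0],[-1,-34,-6,0,0],[-1,-24,-4,0,0],[-1,-12,0,0,4],[-1,0,0,0,3],[-1,0,0,0,0]]' 70;  python3 look.py 16 electrode_tips,lamp_grip,lamp_lens side,top,wrist
```

```text
clock: 18.67
position: [0.3331, 0.0286, 0.1556]
ee_rot: [0.008, 0.704, 0.71, 0.01]
contact_force: [0.7, 0.6, -1.1]
width: 0.0165
side electrode_tips []
side lamp_grip [([268.0, 248.9], 0.75), ([199.1, 280.3], 0.52)]
side lamp_lens [([191.1, 256.9], 0.67), ([258.0, 261.4], 0.45)]
top electrode_tips []
top lamp_grip [([232.5, 171.2], 0.56)]
top lamp_lens [([215.5, 212.8], 0.54)]
wrist electrode_tips []
wrist lamp_grip [([250.8, 393.4], 0.94), ([310.1, 254.3], 0.66)]
wrist lamp_lens [([249.9, 333.2], 0.85)]
19.2667 [0.3333 0.0298 0.1554] [0.0072 0.7027 0.7114 0.0104] [ 0.5404 -0.6096 -1.3443] 0.01633736477797474
```

View pics/side16.png

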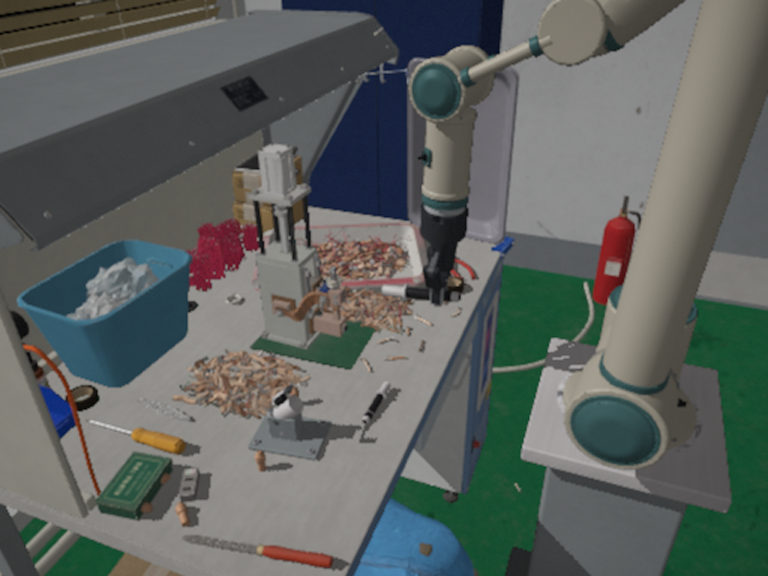

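View pics/wrist16.png

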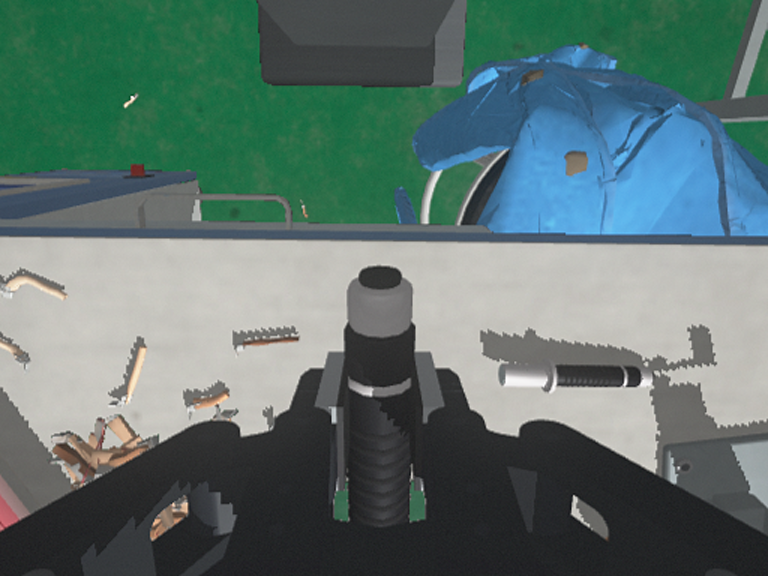

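View pics/top16.png

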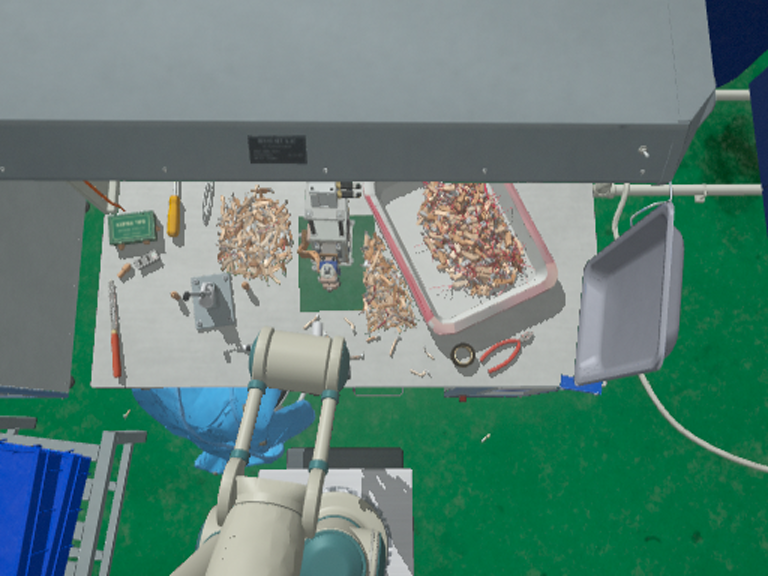

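Side view is now clear on the welding head: I'll crop it for the electrode tips.

```bash
python3 - <<'E'
from h import *
s=manip.get_state();ps=eyes.get_image("side")
save(ps,"sw2.png",(160,245,165,265),8); save(ps,"sl2.png",(160,230,240,330),8)
E
```

```text
(no output)
```

View pics/sw2.png

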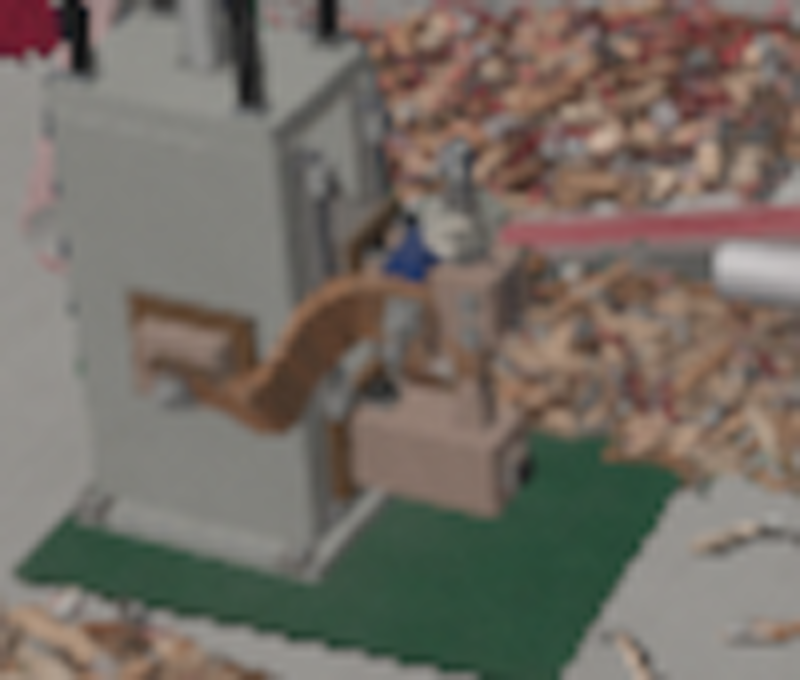

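View pics/sl2.png

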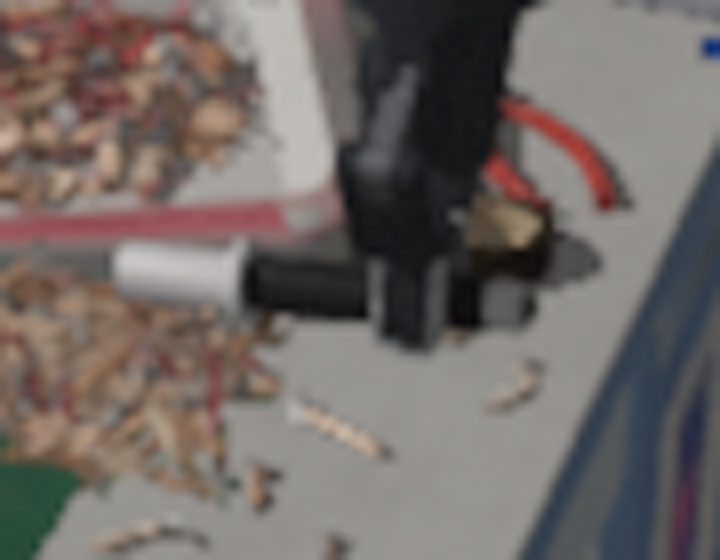

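```bash
python3 - <<'E'
from elev import *
def plane(c,rc,z):
    o,d=ray(c,rc); return o+d*(z-o[2])/d[2]
s=manip.get_state();ps=eyes.get_image("side");pt=eyes.get_image("top");c=cam(ps);ct=cam(pt)
f=lambda r,cc:(160+r/8,165+cc/8)
for n,rc,z in [("tips",(365,470),.083),("tips lo",(385,470),.083),("lower front-left top corner",(430,498),.062),("lower front-right top",(412,528),.062),("upper front left low",(352,488),.103)]:
    print(n,plane(c,f(*rc),z))
t=lambda r,cc:(110+r/6,180+cc/6)
for n,rc,z in [("upper block front",(505,238),.11),("left front",(490,205),.13),("right front",(488,278),.13),("mat l",(585,120),0),("mat r",(580,370),0),("mat tr",(200,420),0),("mat tl",(205,115),0),("cap center",(425,230),.15)]:
    print(n,plane(ct,t(*rc),z))
g=lambda r,cc:(160+r/8,240+cc/8)
print(elev(s,[(c,"lens",g(267,118)),(c,"tail",g(304,534)),(c,"collar",g(275,240))],.021))
print(s["position"])
E
```

```text
tips [0.5381 0.0131 0.083 ]
tips lo [0.5326 0.0249 0.083 ]
lower front-left top corner [0.5254 0.0195 0.062 ]
lower front-right top [0.52   0.0052 0.062 ]
upper front left low [0.5217 0.0309 0.103 ]
upper block front [0.5034 0.0101 0.11  ]
left front [0.507  0.0255 0.13  ]
right front [ 0.5081 -0.0107  0.13  ]
mat l [0.4812 0.0794 0.    ]
mat r [ 0.484  -0.0562  0.    ]
mat tr [ 0.6997 -0.0839  0.    ]
mat tl [ 0.6962  0.0864 -0.    ]
cap center [0.5355 0.0124 0.15  ]
(array([ 0.011 , -0.0876,  0.0215,  0.0132]), np.float64(-5.018582393755914), array([-0.2432,  0.4419, -0.0438, -0.8998,  0.2251,  0.61  , -0.007 ,
        0.1127,  0.4413]), {'lens': array([0.433 , 0.0322, 0.1576]), 'tail': array([0.2966, 0.0288, 0.1695]), 'grip': array([0.3543, 0.0303, 0.1645]), 'collar': array([0.3902, 0.0312, 0.1613]), 'd': array([ 0.9959,  0.0251, -0.0875])})
[0.3332 0.0298 0.1554]
```

```bash
python3 -m inch '[[-1,-2,0,15,0],[-1,-3,0,18,0],[-1,-2,0,18,0],[-1,-2,0,12,0],[-1,0,0,6,0],[-1,0,0,0,0],[-1,0,0,0,0],[-1,0,0,0,0]]' 70;  python3 lamp.py 17
```

```text
clock: 20.08
position: [0.3381, 0.0205, 0.0857]
ee_rot: [0.01, 0.703, 0.711, 0.012]
contact_force: [-0.1, -0.5, -0.8]
width: 0.0168
lamp_lens [208.7 254.1] [217.8 214.7]
lamp_lens [0.4359 0.0256 0.1027] [array([0.2, 1.3]), array([-1.1, -0.3])] tool [ 0.0039  0.0984 -0.0139]
lamp_grip [216.1 280.4] [230.6 176.1]
lamp_grip [0.3604 0.1234 0.1663] [array([ -2.2, -10.9]), array([9.2, 1.9])] tool [ 0.1029  0.026  -0.0794]
len 0.1389938017564593 elev -27.243076286854965 az -52.32852540343277
20.0833 [0.3381 0.0205 0.0857] toolz [ 0.0309  0.004  -0.9995] tooly [0.9994 0.012  0.031 ] [-0.1066 -0.4707 -0.7568] 0.016820206940911575
side crop origin 170 225
```

View pics/side17.png

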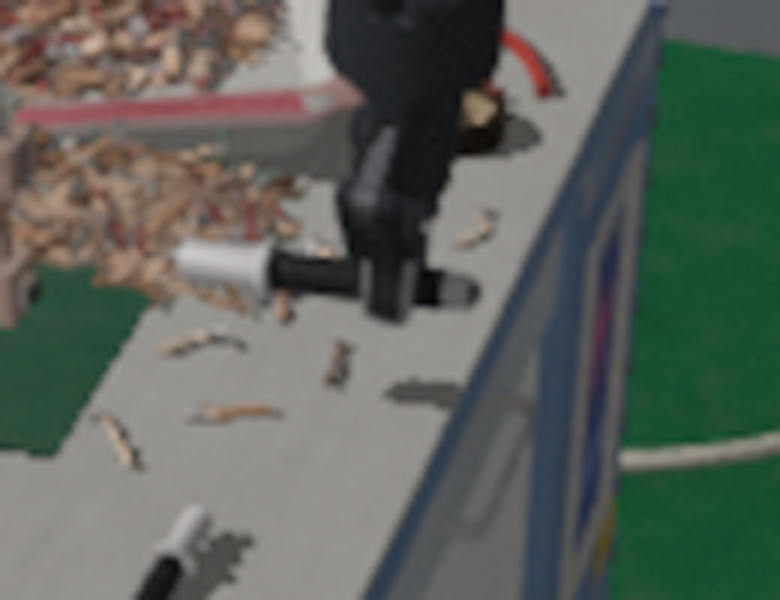

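```bash
python3 - <<'E'
from elev import *
s=manip.get_state();ps=eyes.get_image("side");c=cam(ps)
f=lambda r,cc:(170+r/6,225+cc/6)
x=elev(s,[(c,"lens",f(259,179)),(c,"tail",f(291,477)),(c,"collar",f(266,267))],.021);print(x)
# predicted pixel slope for level lamp
p=x[3]; print([ (proj(c,p["grip"]+np.array([np.cos(e),0,np.sin(e)])*.079)-proj(c,p["grip"]-np.array([np.cos(e),0,np.sin(e)])*.058)) for e in (-.1,-.05,0,.05)], np.array([259-291,179-477])/6)
E
```

```text
(array([ 0.0105, -0.0888,  0.0214,  0.0112]), np.float64(-5.086583091289571), array([-0.2678,  0.392 , -0.1127, -0.7584,  0.2378,  0.5075, -0.1179,
        0.0951,  0.3726]), {'lens': array([0.4377, 0.0228, 0.0874]), 'tail': array([0.3013, 0.0196, 0.0995]), 'grip': array([0.359 , 0.021 , 0.0944]), 'collar': array([0.3949, 0.0218, 0.0912]), 'd': array([ 0.9958,  0.0232, -0.0887])})
[array([ -5.6372, -48.1068]), array([ -7.7598, -48.2571]), array([ -9.8648, -48.2877]), array([-11.9471, -48.1986])] [ -5.3333 -49.6667]
```

```bash
python3 -m inch '[[-1,16,-2,8,0],[-1,20,-2,12,0],[-1,8,0,14,0],[-1,0,0,14,0],[-1,0,0,10,0],[-1,0,0,8,0],[-1,0,0,4,0]]' 40;  python3 lamp.py 18
```

```text
clock: 21.02
position: [0.3404, 0.0664, 0.016]
ee_rot: [0.014, 0.703, 0.711, 0.016]
contact_force: [-0.5, -0.8, -1.3]
width: 0.0168
lamp_lens [238.6 250.1] [222.5 202.9]
lamp_lens [0.4319 0.0674 0.0314] [array([0.3, 1.5]), array([-1.3, -0.4])] tool [-0.0001  0.092  -0.0115]
lamp_grip [247.1 277.1] None
21.0167 [0.3404 0.0664 0.016 ] toolz [ 0.0427  0.0031 -0.9991] tooly [0.999  0.0115 0.0427] [-0.4827 -0.8236 -1.2577] 0.01684863608779186
side crop origin 200 218
```

View pics/side18.png

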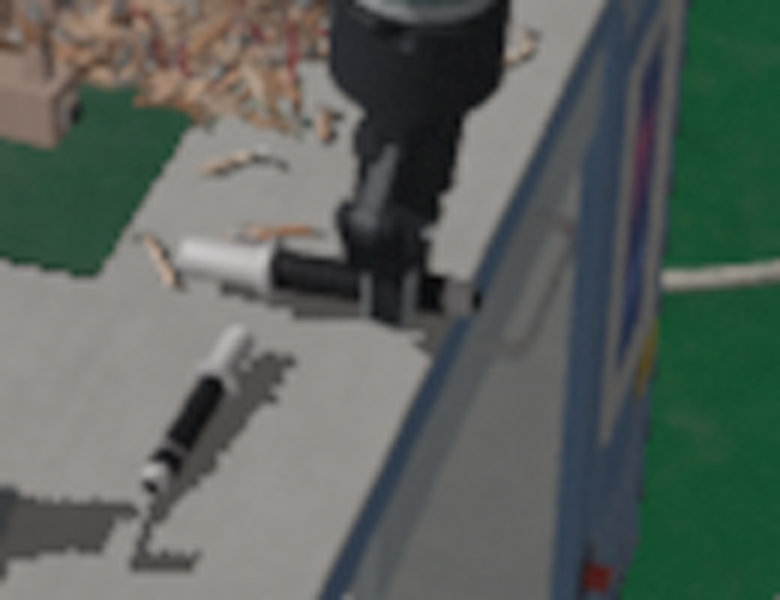

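```bash
python3 -m inch '[[-1,0,0,4,0],[-1,0,0,4,0],[-1,0,0,4,0],[-1,0,0,3,0],[-1,0,0,2,0]]' 25;  python3 lamp.py 19
```

```text
clock: 21.73
position: [0.3425, 0.0662, 0.0009]
ee_rot: [0.016, 0.703, 0.711, 0.018]
contact_force: [-1.7, 3.8, 7.4]
width: 0.0166
lamp_lens [239.6 246.7] [219.1 202.8]
lamp_lens [0.4427 0.0682 0.0258] [array([0.2, 1.2]), array([-1. , -0.3])] tool [ 0.001   0.1012 -0.02  ]
lamp_grip [250.9 273.5] [230.3 173.8]
lamp_grip [0.371  0.1443 0.0729] [array([ -2.3, -10.9]), array([8.9, 1.8])] tool [ 0.078   0.0327 -0.0703]
len 0.1146914089791092 elev -24.24196410424317 az -46.73270063123172
21.7333 [0.3425 0.0662 0.0009] toolz [ 0.0484  0.0033 -0.9988] tooly [0.9988 0.0102 0.0485] [-1.6932  3.8197  7.4333] 0.016637887932158067
side crop origin 204 217
```

View pics/side19.png

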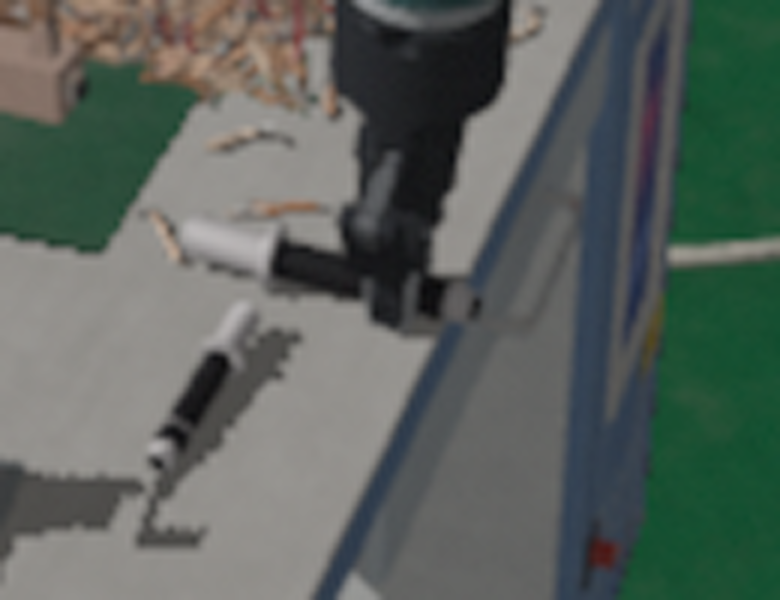

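Lens is now up somewhat. Clamp, lift to working height and return in front of the head, then measure.

```bash
python3 -m inch '[[-1,0,0,0,0],[-1,0,0,-8,0],[-1,0,0,-14,0],[-1,0,0,-20,0],[-1,0,0,-20,0],[-1,-12,0,-12,0],[-1,-20,0,0,0],[-1,-14,0,0,0],[-1,0,0,0,0]]' 70;  python3 lamp.py 20
```

```text
clock: 22.78
position: [0.3394, 0.0191, 0.0764]
ee_rot: [0.016, 0.702, 0.712, 0.018]
contact_force: [0.2, 0.2, -3.0]
width: 0.0167
lamp_lens [211.9 251.9] [216.7 214.6]
lamp_lens [0.4415 0.0268 0.0916] [array([0.3, 1.5]), array([-1.3, -0.4])] tool [ 0.0064  0.1027 -0.0102]
lamp_grip [269.7 250.1] [231.2 175.6]
lamp_grip [0.4026 0.1554 0.0033] [array([-0.1, -0.3]), array([0.3, 0.1])] tool [0.1352 0.0614 0.0765]
len 0.16071389296448288 elev 33.314244356296065 az -73.16042303401123
22.7833 [0.3394 0.0191 0.0764] toolz [ 0.0484  0.003  -0.9988] tooly [0.9987 0.0137 0.0484] [ 0.1828  0.1627 -3.0158] 0.01665516330416851
side crop origin 172 224
```

View pics/side20.png

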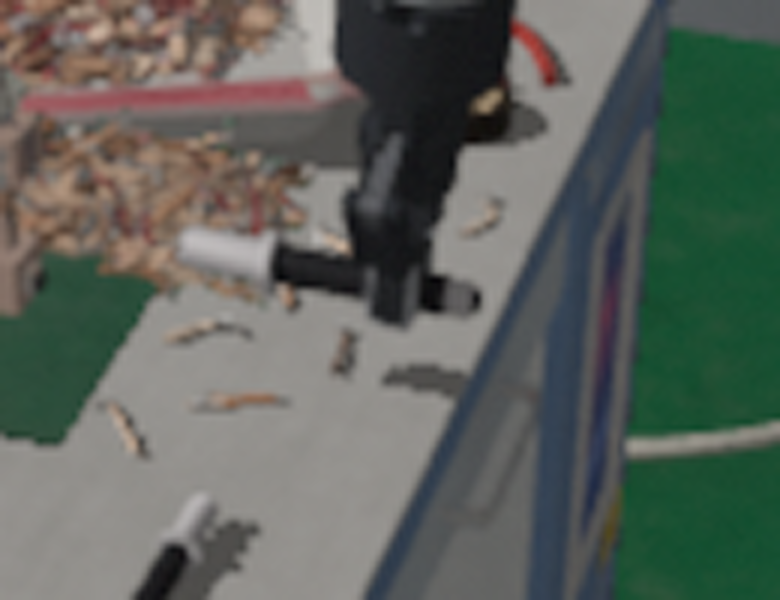

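```bash
python3 - <<'E'
from elev import *
s=manip.get_state();ps=eyes.get_image("side");c=cam(ps)
f=lambda r,cc:(172+r/6,224+cc/6)
x=elev(s,[(c,"lens",f(248,184)),(c,"tail",f(298,478)),(c,"collar",f(261,268))],.021);print(x)
p=x[3];print("tips seen at",(205.6,223.75),"proj est",proj(c,[.537,.011,.083]), "lens px",f(248,184),"proj at y shift")
for e in (-.05,0,.05): print(proj(c,p["grip"]+np.array([np.cos(e),0,np.sin(e)])*.079)-proj(c,p["grip"]-np.array([np.cos(e),0,np.sin(e)])*.058), np.array([248-298,184-478])/6)
E
```

```text
(array([ 0.0125, -0.0172,  0.0225,  0.0062]), np.float64(-0.9869093996691347), array([-0.1427, -0.0196,  0.1136, -0.5357,  0.3158,  0.7985,  0.3666,
        0.3724,  0.2074]), {'lens': array([0.4392, 0.0234, 0.0865]), 'tail': array([0.3023, 0.0204, 0.0888]), 'grip': array([0.3602, 0.0217, 0.0878]), 'collar': array([0.3962, 0.0225, 0.0872]), 'd': array([ 0.9996,  0.0225, -0.0172])})
tips seen at (205.6, 223.75) proj est [205.3266 224.4204] lens px (213.33333333333334, 254.66666666666666) proj at y shift
[ -7.825  -48.0941] [ -8.3333 -49.    ]
[ -9.9175 -48.1263] [ -8.3333 -49.    ]
[-11.9872 -48.0391] [ -8.3333 -49.    ]
```

```bash
python3 -m inch '[[-1,-6,6,1,0],[-1,-5,6,1,0],[-1,-2,6,1,0],[-1,0,0,0,0.6],[-1,0,0,0,0]]' 70;  python3 lamp.py 21; python3 - <<'E'
from h import *
s=manip.get_state();ps=eyes.get_image("side");pt=eyes.get_image("top");print(s["position"],s["ee_rot"])
save(ps,"sf.png",(165,245,190,310),6.5); save(pt,"tf.png",(150,250,165,275),7)
E
```

```text
clock: 23.55
position: [0.3592, 0.0082, 0.0729]
ee_rot: [0.015, 0.704, 0.71, 0.018]
contact_force: [-1.1, -0.2, -1.4]
width: 0.0165
lamp_lens [206.9 247.5] [234.  197.5]
lamp_lens [0.4059 0.0798 0.1451] [array([ 1.4, 10.9]), array([-9.2, -2.9])] tool [ 0.0716  0.0505 -0.0697]
lamp_grip [265.9 252.2] [232.8 174.4]
lamp_grip [0.3958 0.1566 0.0192] [array([-0.1, -0.3]), array([0.2, 0.1])] tool [0.1479 0.0352 0.0559]
len 0.14779507151597865 elev 58.37470813127529 az -82.48091595553453
23.55 [0.3592 0.0082 0.0729] toolz [ 0.0455  0.0047 -0.999 ] tooly [0.9989 0.0076 0.0455] [-1.1468 -0.1734 -1.4335] 0.016505619782356755
side crop origin 169 218
[0.35846472 0.00847312 0.07300684] [0.01459865 0.70383133 0.70999571 0.01773215]
```

View pics/sf.png

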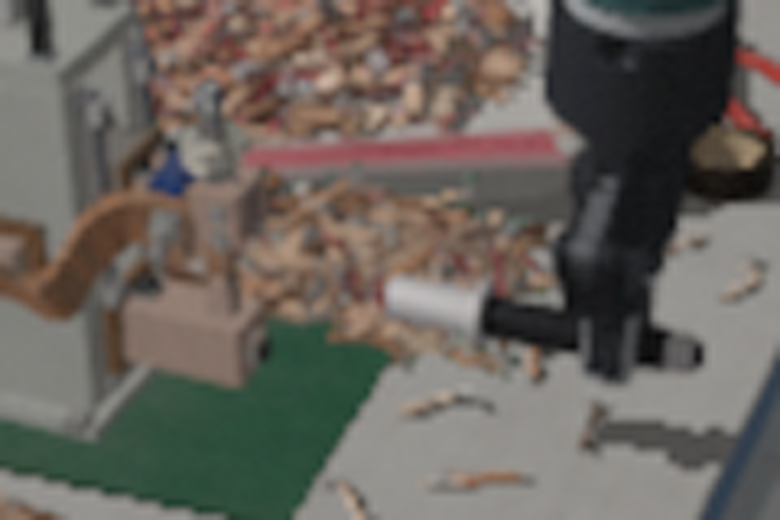

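View pics/tf.png

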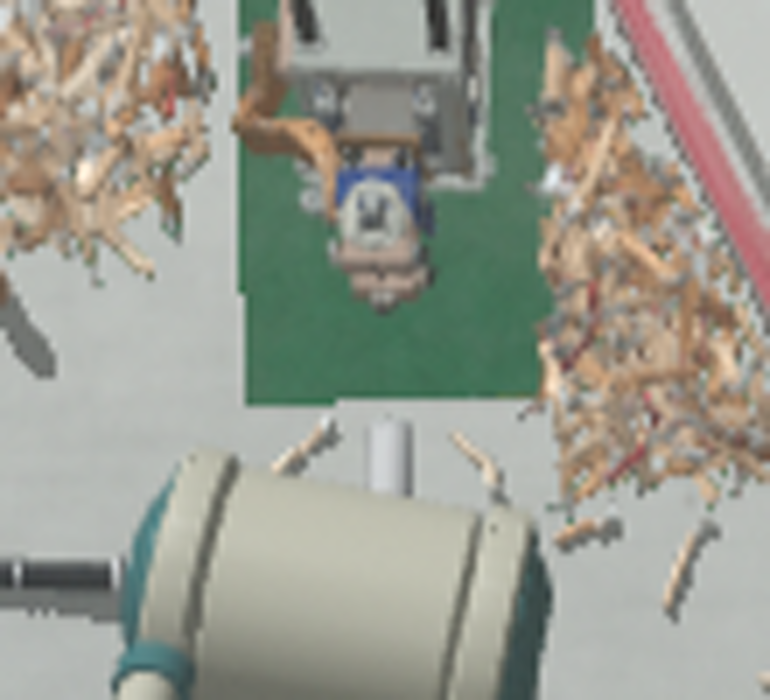

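```bash
python3 - <<'E'
from elev import *
def plane(c,rc,z):
    o,d=ray(c,rc); return o+d*(z-o[2])/d[2]
s=manip.get_state();ps=eyes.get_image("side");pt=eyes.get_image("top");c=cam(ps);ct=cam(pt)
t=lambda r,cc:(150+r/7,165+cc/7)
print("lens top",plane(ct,t(420,391),.094)); print("lower block front",plane(ct,t(308,383),.055),"blk L/R",plane(ct,t(285,333),.11),plane(ct,t(285,432),.11))
f=lambda r,cc:(165+r/6.5,190+cc/6.5)
x=elev(s,[(c,"lens",f(296,388)),(c,"tail",f(354,700)),(c,"collar",f(310,480))],.0225);print(x)
for r in (250,265,280): print("tips side",plane(c,f(r,216),.083))
E
```

```text
lens top [0.4576 0.0068 0.094 ]
lower block front [0.515  0.0129 0.055 ] blk L/R [0.5141 0.0317 0.11  ] [ 0.5141 -0.0111  0.11  ]
(array([ 0.0107, -0.0066,  0.0221,  0.0055]), np.float64(-0.37764183924863043), array([-0.2605,  0.1031, -0.1822, -0.5512,  0.3377,  0.4246, -0.0862,
       -0.1039,  0.1838]), {'lens': array([0.4592, 0.0099, 0.0831]), 'tail': array([0.3222, 0.0079, 0.084 ]), 'grip': array([0.3802, 0.0087, 0.0836]), 'collar': array([0.4162, 0.0093, 0.0833]), 'd': array([ 0.9999,  0.0143, -0.0066])})
tips side [0.5444 0.0032 0.083 ]
tips side [0.5392 0.0143 0.083 ]
tips side [0.5341 0.0252 0.083 ]
```

```bash
python3 -m inch '[[-1,2.5,0.5,0,0],[-1,0,0,0.3,0]]' 70; python3 - <<'E'
from h import *
ps=eyes.get_image("side");pt=eyes.get_image("top");s=manip.get_state();print(s["position"],s["ee_rot"],s["qd"],s["contact_force"],s["width"])
save(ps,"sf2.png",(165,325,150,310),3.7); save(pt,"tf2.png",(150,250,165,275),7)
E
```

```text
clock: 24.22
position: [0.3592, 0.0111, 0.0729]
ee_rot: [0.015, 0.704, 0.71, 0.018]
contact_force: [-0.7, -0.1, -2.0]
width: 0.0164
[0.35905949 0.01096858 0.07287106] [0.01487375 0.70380393 0.71001507 0.01781543] [-0.00194295 -0.00060429  0.00046401 -0.00198044 -0.0005922  -0.00138552] [-0.22091857 -0.24350577 -0.94426162] 0.016715465171610225
```

View pics/sf2.png

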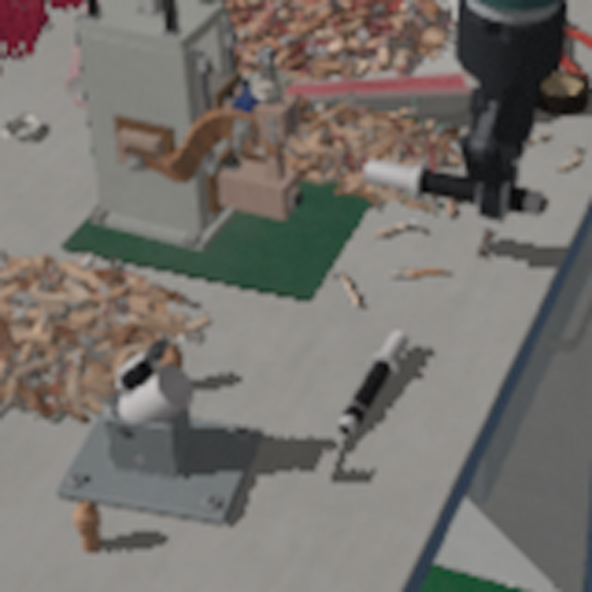

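View pics/tf2.png

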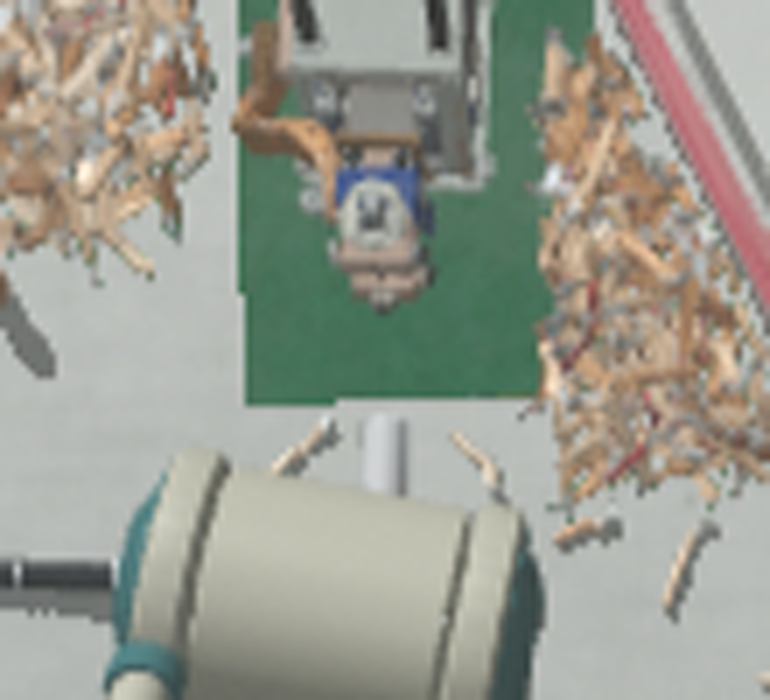

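```bash
python3 -c "
from rig import manip
print(manip.sign_off())"
```

```text
the job is handed in; nothing more can be done
None
```

I swung the keeper aside and drew the larger pen lamp out of the stand's tube. I then levelled it by pressing its lens and collar gently on the bench (forces under about 10 N). The job was handed in at about 24 s, with the arm still holding the lamp in front of the electrodes at 70 N grip.

**Lamp:** The last fit put the lens at about (0.459, 0.010, 0.083), about 0.4° off level and about 8 cm from the tips. I then shifted it 2.5 mm sideways to centre it. After that shift I checked only the pictures: the lens is about 2 px off the middle of the holders in the enlarged top view.

**Keeper:** It stood about 1.4 rad to the stand's +y side, judged by eye from the picture.

**Spare tips:** The left one is standing in the last side picture. The right one is hidden behind the stand there, so it was last seen standing in an earlier top picture. Nothing was moved near either one afterwards.

**What disagreed or is uncertain:**
- The first levelling left the lens about 5° down once lifted, so I pressed it a second time.
- The network never reliably found the electrode tips. I took their place, about (0.538, 0.012, 0.083), from the pictures and the 83 mm height you gave; I trust it to about 5 mm.
- The tool drifted to about 2.6° off vertical during the job; the lamp angle above allows for that.

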